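# Turn the lamp's battery pack round and switch on under the hood

## Task

The shelf lamp is dead because its battery pack was put in the wrong way round. Slide the pack right out of the lamp's battery bay, turn it end for end and slide it back in fully home, contact end first, with only the narrow tail sticking out; then switch the lamp on by reaching under the hood's front lip and gently pressing in the lower half of the rocker switch. Do not force the lamp, and leave the tumbler, tin, brush stand and soap rack standing where they are.

Things in the scene. Friction and masses are not known exactly. Their poses are not given: they have to be found in the camera images.
- lamp: Shelf lamp, white plastic and aluminium, screwed to the tile top. Origin on the tile, mid footprint; x to its back (away from the robot), y to its left, z up. All mm below are in this frame. Head: hooded bar, y -145 to 25, x -50 to 40, z 114 to 178, on two posts at the back (x 22); below the head only a foot rail 14 high, x -13 to 37. Battery bay: low box at the left end, 35 high, clear above.
- hood_lip (a point): Lower front edge of the hood's turned-down lip, mid head (x -50, y -60, z 166). Lip is 4 thick. Behind it the switch face runs down and back, leaning 25 deg from vertical: x -38 z 172 to x -11 z 114. To clear the lip a straight finger must point forward and down, leaning 36 to 50 deg from vertical; 42 deg leaves some 8 mm of room at the lip.
- rocker (a joint): Rocker switch angle, rad: 0 = off (lower half standing out), 0.36 = on (lower half pressed in). Pressing the middle of the lower half takes about 4 N all the way and moves it about 4 mm up to a firm stop; it has no spring and stays where it is left, so press it fully in. Hinge line along lamp y, 10 mm up the face from point rocker_low.
- rocker_low (a point): Middle of the surface of the rocker's lower half, the place to press (when off: x -26, y -60, z 121). When off its axes are: z out of the switch face (forward, 25 deg down), x up the face to the lip, y as lamp y. The paddle is 26 wide and 32 long; this point is 10 below its middle and 6 above its lower end. Off, the lower end leans 10 deg outward from the face; on, 10 deg inward.
- bay_mouth (a point): Centre of the bay's mouth in its front face (x -45, y 115, z 15.5); axes as the lamp's. From here a straight level passage runs 70 mm in along +x to an end wall at x 25: 47 wide, 23 high, floor at z 4. The first 6 mm flare out, by 6 mm at sides and top and 3 mm below. The bay box is 65 wide, y 82 to 148.
- pack: Battery pack, grey plastic, 104 x 44 x 20 mm, 160 g. Origin: centre of underside; x to the contact end, z up. Contact part: x -18 to 52, 44 wide, two brass strips at the end. Tail: x -52 to -18, narrower, 34 wide, ribbed. It starts wrong way round in the bay: tail inside, 34 to 41 mm of the contact end sticking out towards the robot. Either flat side may be up.
- pack_contacts (a point): Middle of the pack's contact end face. Fully home it touches the bay's end wall, 70 mm in from the mouth, at x 25 in the lamp's frame.
- pack_tail (a point): Middle of the pack's tail end face. With the pack fully home it stands 34 mm outside the mouth, at x -79 in the lamp's frame.
- tumbler: Bystander: open glass tumbler, 72 mm wide, 100 high, left of the bay. Origin: centre of underside.
- tin: Bystander: round aluminium tin with lid, 70 mm wide, 55 high, right of the lamp. Origin: centre of underside.
- brush_stand: Bystander: wooden stand 50 x 120 mm, 85 high, with two toothbrushes and a comb (up to 180 high), behind the lamp. Origin: centre of underside.
- soap_rack: Bystander: chrome wire soap rack with a small lever and a bar of soap, 80 x 115 mm, 60 high, right of the lamp, nearer the robot. Origin: centre of underside.
Not all that is in view belongs to the job. Of the things that look like the pack, the smallest one is meant.

How it is judged:
On the way, in this order (a step that is already met when the one before it is completed fails the run):
1. the pack has been slid right out of the bay (horizontal distance between pack and bay_mouth above 0.054 m), for 0.1 s.
2. the pack is back in the bay, contact end first and fully home (within 3 mm of the end wall), with the switch still off (x of pack_contacts in the frame of lamp above 0.022 m and y of pack_contacts in the frame of lamp between 0.111 and 0.119 m and x of pack_tail in the frame of lamp below -0.07 m and z of pack_contacts in the frame of lamp below 0.022 m and value of joint rocker below 0.1 rad), for 0.2 s.
3. the rocker switch has been pressed over to on (value of joint rocker above 0.29 rad), for 0.1 s.
At the end, for the whole second after the job is handed in: The pack lies at rest in the bay, contact end inside and within 3 mm of the end wall, within 4 mm of the passage's middle line, tail outside; the rocker is on (more than 0.29 of its 0.36 rad) (x of pack_contacts in the frame of lamp above 0.022 m and y of pack_contacts in the frame of lamp between 0.111 and 0.119 m and x of pack_tail in the frame of lamp below -0.07 m and z of pack_contacts in the frame of lamp below 0.022 m and linear speed of pack below 0.02 m/s and value of joint rocker above 0.29 rad); the robot touches nothing.
It fails at once if the lamp or its switch forced: touched by the robot with more than 40 N (contact force between any of the fingers, the arm and lamp above 40 N).
It fails at once if tumbler shifted by more than 30 mm or tipped (distance of tumbler from where it was at the start of the episode above 0.03 m or angle between tumbler's own z axis and vertical above 0.35 rad).
It fails at once if tin shifted by more than 30 mm or tipped (distance of tin from where it was at the start of the episode above 0.03 m or angle between tin's own z axis and vertical above 0.35 rad).
It fails at once if brush stand shifted by more than 30 mm or tipped (distance of brush_stand from where it was at the start of the episode above 0.03 m or angle between brush_stand's own z axis and vertical above 0.35 rad).
It fails at once if soap rack shifted by more than 30 mm or tipped (distance of soap_rack from where it was at the start of the episode above 0.03 m or angle between soap_rack's own z axis and vertical above 0.35 rad).
It also fails if it takes over 66 s, if anything falls off the work surface, if the arm or the gripper's body presses on something with over 40 N, if the wrist force passes 120 N, or if a joint passes its speed limit or range.

## Robot

A 7-joint arm with a two-finger parallel gripper is mounted at the origin on the work surface. World frame = base frame: x ahead of the robot, y to its left, z up, the work surface at z = 0. Lengths are in m, angles in rad, forces in N, time in s.
With the tool pointing down it reaches from about 0.425 to 0.925 m from the base axis. Payload 6.8 kg.
Tool frame: the origin (TCP) lies at the very end of the fingers, on their centre line; the grasp point (between the pads) lies r.grip_depth behind it (r.grip_depth is the distance from the TCP to the grasp point, in m); z points along the fingers, x is the direction in which the jaws open and shut, and the axes are right-handed (so a half turn about z gives the same grasp; the last joint's range is limited). The gripper opens to 85 mm and grips with 20 to 120 N. Pads are 22 mm wide; open, the fingers measure 114 mm over their backs; the gripper's body (76 mm by 85 mm) begins 54 mm behind the grasp point. The pads swing forward as they close: fully open they stand 13 mm farther back than shut.
Start: joints at [1.02, 0.477, 0.022, 1.555, -0.011, 1.109, -0.083], TCP at [0.289, -0.61, 0.231] pointing down, gripper open.
Joint ranges: [-2.96, 2.96], [-0.34, 2.1], [-1.41, 1.46], [0.24, 2.44], [-1.37, 4.51], [0.17, 1.92], [-2.96, 2.96]. Speed limits (rad/s): [2.39, 2.39, 3.14, 3.14, 3.14, 3.14, 3.14].

## Interface

Orientations are given as a rotation vector (axis times angle).
In Python, from bench import readout, grab_frame, workorder, r gives the robot as it stands.
- The arm moves only by the shell command python3 -m handwheel 'ROWS' [FORCE]. ROWS is text: rows parted by semicolons, each of 7 numbers parted by spaces: the shift along the tool's x, y, z in mm, then the turn, a rotation vector about the tool's x, y, z in degrees, then the finger opening in mm, from 0 to 85.4. A call has 1 to 12 rows; each row is the pose to reach, as a shift and turn from the pose commanded when the call began, along the tool's axes at that moment; what a row does not reach only later rows make up. A row lasts 1/8 s, in which the tool goes at most 62.5 mm and 10.7 degrees, less where a joint would pass 70% of its speed; a pose out of reach is approached as far as the arm can. A call with a gripper value outside its range is refused whole. The fingers move at their own pace and stop on an object; FORCE is the grip in N (left out, the last holds). Time passes only in rows, so rows that repeat a pose let the fingers close. It gives the time, the measured TCP pose, the force and the opening at its end, in the units of the state.
- readout.get_obs(): the state, without advancing time (a new reading comes with each control period).
- grab_frame(name): name is "scene" or "top"; returns a dict with "pixels" (384x512x3 uint8, red, green, blue), "fx", "fy", "cx", "cy" (pixels), "rvec" (rotation vector, rad) and "tvec" (3), from world to camera coordinates, as OpenCV has them. Camera axes: x right, y down, z forward; pixel columns grow to the right and rows downward; lengths in m; the calibration is good to about 2 mm. A picture is of the moment at which its call begins. There is no depth.
- workorder.hand_in(): hands the job in, once; it reports no verdict.
The state is a dict: "clock": time; "joints": joint angles; "qvel": joint speeds; "tau": joint torques, N m; "tcp_pos": TCP position; "orientation": TCP orientation; "contact_force": force on the tool from outside, world axes, zero at the start; "moment": the same for the moment, N m; "grip_width": finger opening in m.
Only numpy, scipy, OpenCV 4.12 (cv2) and the standard library are available. Lean on these libraries where they do the work, as an engineer would, in place of code of your own. Each camera call takes 0.05 s, during which the arm holds its last target.

## Working session

There is one attempt and no reset: what is moved stays moved. The work goes in short steps, Python scripts to look and compute and a shell command to move; the robot and the scene stay as the last step left them, time stands still between calls to the robot, and variables do not carry over. Pictures are saved under pics/ and viewed, and the job is handed in when it is done.

```bash
ls -la; mkdir -p pics
cat > h.py <<'E'
import numpy as np, cv2
from bench import readout, grab_frame, workorder, r
def cam(f):
    R,_=cv2.Rodrigues(np.array(f["rvec"],float)); t=np.array(f["tvec"],float).ravel(); return R,t
def ray(f,u,v):
    R,t=cam(f); d=R.T@np.array([(u-f["cx"])/f["fx"],(v-f["cy"])/f["fy"],1.]); return -R.T@t,d
def onz(f,u,v,z):
    o,d=ray(f,u,v); return o+d*(z-o[2])/d[2]
def proj(f,p):
    R,t=cam(f); q=R@np.array(p,float)+t; return np.array([f["fx"]*q[0]/q[2]+f["cx"],f["fy"]*q[1]/q[2]+f["cy"]])
def save(f,name,box=None,s=1):
    im=cv2.cvtColor(f["pixels"],cv2.COLOR_RGB2BGR)
    if box: x0,y0,x1,y1=box; im=im[y0:y1,x0:x1]
    im=cv2.resize(im,None,fx=s,fy=s,interpolation=cv2.INTER_CUBIC); cv2.imwrite("pics/"+name,im)
def tri(f1,p1,f2,p2):
    o1,d1=ray(f1,*p1); o2,d2=ray(f2,*p2); d1/=np.linalg.norm(d1); d2/=np.linalg.norm(d2)
    A=np.stack([d1,-d2],1); s=np.linalg.lstsq(A,o2-o1,rcond=None)[0]
    a=o1+s[0]*d1;b=o2+s[1]*d2; return (a+b)/2,np.linalg.norm(a-b)
E
python3 - <<'E'
from h import *
import pickle
F={n:grab_frame(n) for n in("scene","top")}
pickle.dump(F,open("f0.pkl","wb"))
for n in F: save(F[n],n+"0.png",s=1.5); R,t=cam(F[n]); print(n,-R.T@t,R[2],F[n]["fx"])
o=readout.get_obs(); print(o); print(r.grip_depth)
E
```

```text
total 12
drwxr-xr-x  3 agent agent 4096 Dec  6 09:29 .
drwxr-xr-x 23 root  root  4096 Dec  6 09:29 ..
drwxr-xr-x  2 agent agent 4096 Dec  6 09:29 pics
scene [ 1.17966689 -0.53143511  1.08568841] [-0.47180521  0.42582    -0.77206034] 479.01802990198814
top [0.36953275 0.00276118 1.13297982] [ 0.20526009  0.01504184 -0.97859186] 394.2067740349553
{'clock': 0.1, 'joints': array([ 1.01990493,  0.4777042 ,  0.02232779,  1.55631382, -0.0115161 ,
        1.10931822, -0.08310198]), 'qvel': array([ 0.00053749, -0.00405874,  0.00096582, -0.00333324, -0.00115487,
        0.00087862, -0.00090386]), 'tau': array([ 5.31444573e-03, -5.97754383e+01,  1.61451146e+00, -2.81951398e+01,
        1.29034903e-02,  5.04388139e-03, -1.83614821e-05]), 'tcp_pos': array([ 0.28899364, -0.60943029,  0.2304479 ]), 'orientation': array([-2.65438922e+00,  1.67895999e+00,  2.22109431e-03]), 'contact_force': array([ 0.07625708, -0.35959566,  0.00504616]), 'moment': array([0.00286808, 0.04313187, 0.00488294]), 'grip_width': 0.08525590802298019}
0.0187
```

View pics/scene0.png

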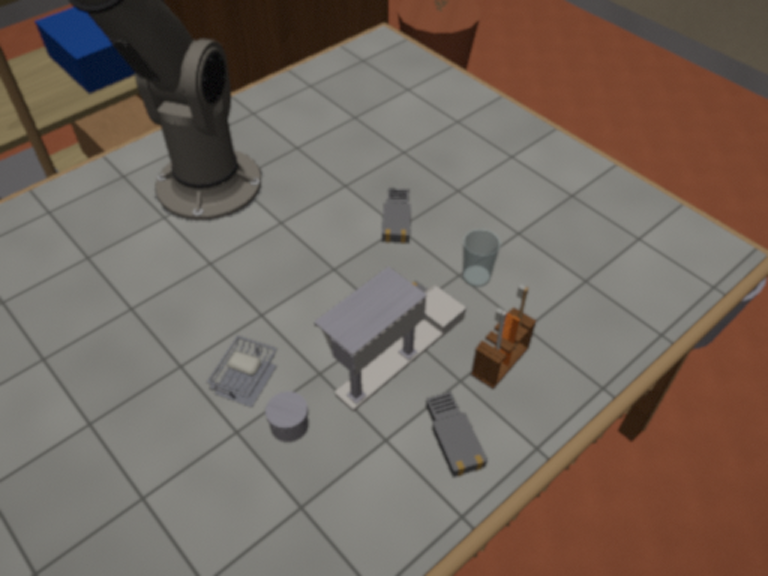

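View pics/top0.png

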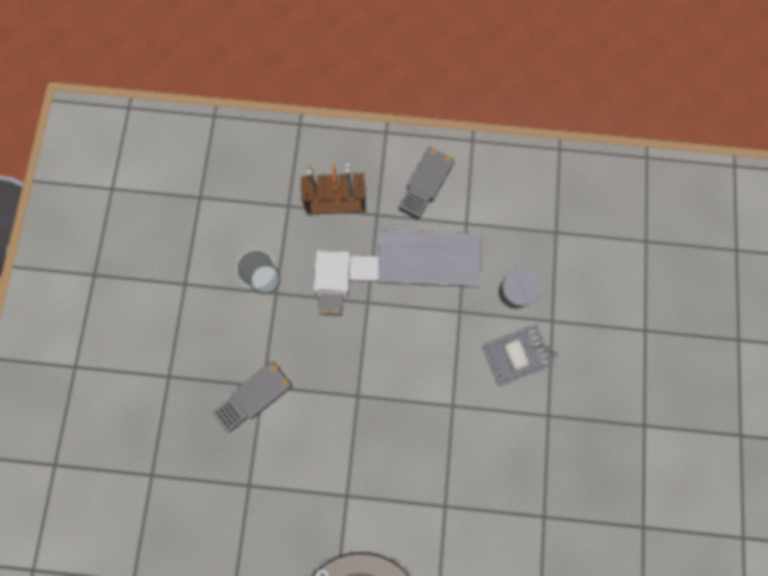

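The top view shows three pack-like things (top pixels in the 512-wide image):
- one in the bay, with its contact end out, at about (220,202)
- a loose one, front left, at about (168,265)
- a loose one, behind, at about (285,122)

The description says the pack starts in the bay, so I choose the first. I'll check that in a close crop.

Run:
```python
from h import *
import pickle
F=pickle.load(open("f0.pkl","rb"))
save(F["top"],"topc.png",(195,140,335,225),5.5)
save(F["scene"],"scenec.png",(200,170,320,280),5)
```

```text
(no output)
```

View pics/topc.png

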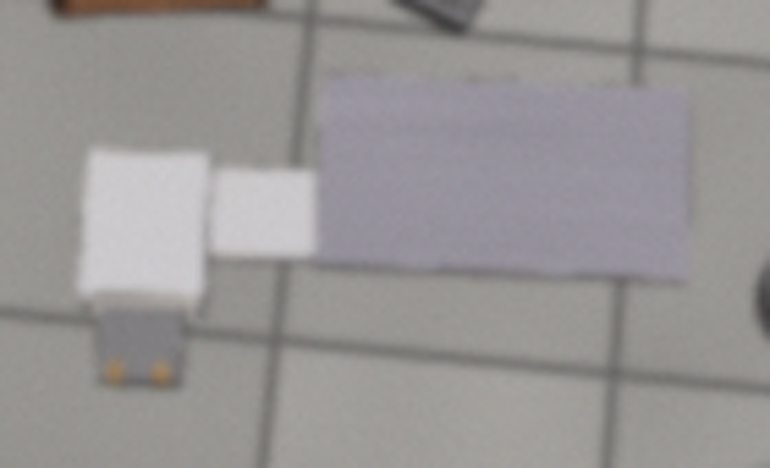

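View pics/scenec.png

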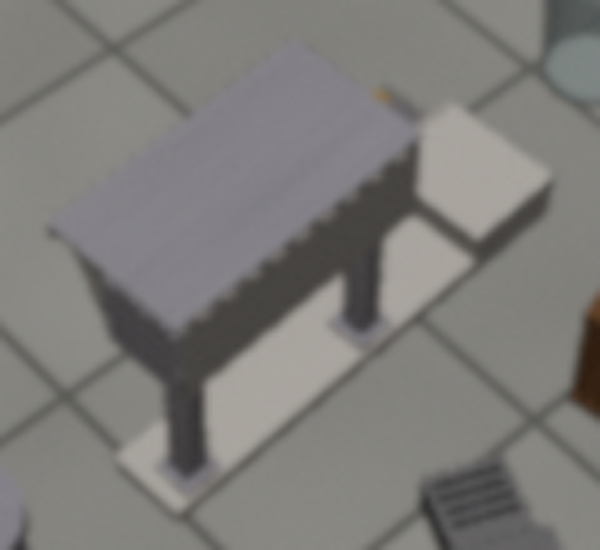

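The crop shows the right one: it sits in the white bay, two brass strips at about crop (115..160,372), contact end towards the robot. Next is the lamp pose from hood and bay corners.

```bash
cat > lamp.py <<'E'
from h import *
from scipy.optimize import least_squares
import pickle
F=pickle.load(open("f0.pkl","rb")); T=F["top"];S=F["scene"]
c=lambda l,b,s:[(b[0]+(x+.5)/s-.5,b[1]+(y+.5)/s-.5) for x,y in l]
tp=c([(322,76),(692,87),(688,281),(314,263),(88,149),(210,152)],(195,140),5.5)
tl=[(40,25,178),(40,-145,178),(-50,-145,178),(-50,25,178),(25+5,148,35),(25+5,82,35)]
sp=c([(176,334),(292,40),(47,230),(418,128)],(200,170),5)
sl=[(40,-145,178),(-50,25,178),(-50,-145,178),(40,25,178)]
# hood in both views
for (p,l) in zip(tp,tl): print(l,onz(T,*p,l[2]/1e3).round(4))
for (p,l) in zip(sp,sl): print(l,onz(S,*p,l[2]/1e3).round(4))
def L2W(q,l):
    l=np.array(l)/1e3; ca,sa=np.cos(q[2]),np.sin(q[2]); return np.array([q[0]+ca*l[0]-sa*l[1],q[1]+sa*l[0]+ca*l[1],l[2]])
if __name__=="__main__":
    D=[(T,p,l) for p,l in zip(tp[:4],tl[:4])]+[(S,p,l) for p,l in zip(sp,sl)]
    res=lambda q:np.concatenate([(onz(f,*p,l[2]/1e3)-L2W(q,l))[:2] for f,p,l in D])
    s=least_squares(res,[.6,0,0]); print(s.x,(res(s.x).reshape(-1,2)*1e3).round(1))
    for p,l in zip(tp[4:],tl[4:]): print("bay",(np.linalg.inv([[np.cos(s.x[2]),-np.sin(s.x[2])],[np.sin(s.x[2]),np.cos(s.x[2])]])@(onz(T,*p,.035)[:2]-s.x[:2])*1e3).round(1))
E
python3 lamp.py
```

```text
(40, 25, 178) [0.6592 0.0303 0.178 ]
(40, -145, 178) [ 0.6711 -0.139   0.178 ]
(-50, -145, 178) [ 0.5803 -0.1432  0.178 ]
(-50, 25, 178) [0.5716 0.0251 0.178 ]
(30, 148, 35) [0.6506 0.1522 0.035 ]
(30, 82, 35) [0.6554 0.0886 0.035 ]
(40, -145, 178) [ 0.6738 -0.1392  0.178 ]
(-50, 25, 178) [0.5728 0.0231 0.178 ]
(-50, -145, 178) [ 0.5866 -0.1464  0.178 ]
(40, 25, 178) [0.6578 0.0308 0.178 ]
[0.62223506 0.00289016 0.07308672] [[-1.1 -0.5]
 [-1.6 -0.2]
 [-2.7  2.2]
 [ 1.   0.9]
 [ 1.  -0.4]
 [ 2.2 -1.1]
 [ 3.6 -1. ]
 [-2.5  0. ]]
bay [ 39.2 146.9]
bay [39.4 83. ]
```

```bash
cat > edges.py <<'E'
from lamp import *
q=np.array([.6222,.0029,.0731])
def edge(f,q,l0,l1,w=5):
    g=cv2.GaussianBlur(cv2.cvtColor(f["pixels"],cv2.COLOR_RGB2GRAY),(0,0),.8).astype(np.float32)
    a,b=proj(f,L2W(q,l0)),proj(f,L2W(q,l1)); d=(b-a)/np.linalg.norm(b-a); n=np.array([-d[1],d[0]])
    s=np.arange(-w,w+.01,.1); out=[]
    for t in np.linspace(.12,.88,30):
        P=a+t*(b-a)+s[:,None]*n
        v=cv2.remap(g,P[:,0].astype(np.float32)[None],P[:,1].astype(np.float32)[None],cv2.INTER_CUBIC)[0]
        k=np.argmax(abs(np.gradient(v))); out.append(P[k])
    vx,vy,x,y=cv2.fitLine(np.array(out,np.float32),cv2.DIST_HUBER,0,.01,.01).ravel()
    # foot pts of endpoints on fitted line
    pr=lambda p:np.array([x,y])+((p-[x,y])@[vx,vy])*np.array([vx,vy])
    return pr(a),pr(b)
def show(f,nm,l0,l1):
    p0,p1=edge(f,q,l0,l1); w0,w1=onz(f,*p0,l0[2]/1e3),onz(f,*p1,l1[2]/1e3)
    e=w1-w0; i=np.array([[np.cos(q[2]),np.sin(q[2])],[-np.sin(q[2]),np.cos(q[2])]])
    print(nm,"ends in lamp frame",(i@(w0[:2]-q[:2])*1e3).round(1),(i@(w1[:2]-q[:2])*1e3).round(1))
show(T,"T hood back",(40,-145,178),(40,25,178))
show(T,"T hood front",(-50,-145,178),(-50,25,178))
show(T,"T hood right",(-50,-145,178),(40,-145,178))
show(T,"T hood left",(-50,25,178),(40,25,178))
show(S,"S hood back",(40,-145,178),(40,25,178))
show(S,"S hood front",(-50,-145,178),(-50,25,178))
show(S,"S hood right",(-50,-145,178),(40,-145,178))
show(T,"T bay left",(-40,148,35),(35,148,35))
show(T,"T bay right",(-40,82,35),(35,82,35))
show(T,"T bay back",(40,82,35),(40,148,35))
show(T,"T bay front",(-45,82,35),(-45,148,35))
show(T,"T pack left",(-53,137,24),(-80,137,24))
show(T,"T pack right",(-53,93,24),(-80,93,24))
show(T,"T pack end",(-83,93,24),(-83,137,24))
show(S,"S rail back",(37,-140,14),(37,70,14))
show(S,"S bay right",(0,82,35),(35,82,35))
show(S,"S bay left",(-40,148,35),(35,148,35))
E
python3 edges.py | grep -v '^('
```

```text
T hood back ends in lamp frame [  55.7 -144.5] [43.2 25.2]
T hood front ends in lamp frame [ -54.7 -144.8] [-54.  25.]
T hood right ends in lamp frame [ -49.9 -146.5] [  40.1 -146.3]
T hood left ends in lamp frame [-49.9  23.7] [39.3 31.9]
S hood back ends in lamp frame [  39.6 -144.9] [44.4 23.7]
S hood front ends in lamp frame [ -55.  -143.6] [-44.5  23.1]
S hood right ends in lamp frame [ -49.  -148.6] [  39.9 -144.7]
T bay left ends in lamp frame [-40.  148.1] [ 35.  147.3]
T bay right ends in lamp frame [-39.6  87.3] [35.  82.5]
T bay back ends in lamp frame [39.9 82. ] [ 38.4 147.9]
T bay front ends in lamp frame [-40.6  81.5] [-32.5 146.8]
T pack left ends in lamp frame [-54.1 143. ] [-80.1 137.6]
T pack right ends in lamp frame [-53.7  88.9] [-80.   92.9]
T pack end ends in lamp frame [-86.8  93.2] [-84. 137.]
S rail back ends in lamp frame [  35.8 -139.8] [37.7 69.8]
S bay right ends in lamp frame [ 0.6 86.1] [33.7 73.1]
S bay left ends in lamp frame [-40.2 148.7] [ 35.3 146.7]
```

```bash
cat > pose.py <<'E'
import numpy as np
from h import *
q=np.array([.6222,.0029,.068])
ca,sa=np.cos(q[2]),np.sin(q[2]); RL=np.array([[ca,-sa,0],[sa,ca,0],[0,0,1]])
def L2W(l): return np.array([q[0],q[1],0])+RL@(np.array(l,float)/1e3)
def W2L(w): return RL.T@(np.array(w)-[q[0],q[1],0])*1e3
def cur():
    o=readout.get_obs(); R,_=cv2.Rodrigues(o["orientation"]); return o,R
def rel(l_target,Rt=None):
    "shift (mm, tool axes) and turn (deg) to TCP lamp pos and lamp-frame orientation"
    o,R=cur(); d=R.T@(L2W(l_target)-o["tcp_pos"])*1e3
    print("shift",d.round(1),end=" ")
    if Rt is not None: print("turn",np.degrees(cv2.Rodrigues(R.T@RL@Rt)[0].ravel()).round(1))
    else: print()
def stat():
    o,R=cur(); print("lamp TCP",W2L(o["tcp_pos"]).round(1),"zaxis lamp",(RL.T@R[:,2]).round(3),"x",(RL.T@R[:,0]).round(3),"F lamp",(RL.T@o["contact_force"]).round(1),"w",round(o["grip_width"]*1e3,1),"t",round(o["clock"],2),"j7",o["joints"].round(2))
D0=np.array([[0,1,0],[-1,0,0],[0,0,-1.]]) # x=-lampy, y=-lampx? checked by det
D1=np.array([[0,1,0],[1,0,0],[0,0,-1.]])  # x=+y, y=+x
D0=np.array([[0,-1,0],[-1,0,0],[0,0,-1.]])
E
python3 - <<'E'
from pose import *
import pickle
F=pickle.load(open("f0.pkl","rb"));T=F["top"]
g=lambda u,v,z:W2L(onz(T,u/1.5,v/1.5,z)).round(0)
print("tumbler base",g(265,279,0),"rim edges L,R",g(237,266,.1),g(274,266,.1))
print("loose pack front",[g(*p,.02) for p in [(275,363),(291,384),(236,430),(214,411)]])
print("soap",[g(*p,.05) for p in [(485,345),(536,327),(556,355),(500,384)]])
print(L2W((-66,115,0)),np.linalg.det(D0),np.linalg.det(D1))
stat(); rel((-66,115,130),D0); rel((-66,115,3),D0)
E
```

```text
tumbler base [-14. 248.   0.] rim edges L,R [-13. 279. 100.] [-11. 213. 100.]
loose pack front [array([-178.,  213.,   20.]), array([-216.,  181.,   20.]), array([-302.,  276.,   20.]), array([-269.,  319.,   20.])]
soap [array([-135., -174.,   50.]), array([ -99., -268.,   50.]), array([-149., -304.,   50.]), array([-205., -201.,   50.])]
[0.54853856 0.11314968 0.        ] 1.0 1.0
lamp TCP [-374.  -588.3  230.4] zaxis lamp [-0.001  0.001 -1.   ] x [ 0.366 -0.931 -0.002] F lamp [ 0.1 -0.4  0. ] w 85.3 t 0.1 j7 [ 1.02  0.48  0.02  1.56 -0.01  1.11 -0.08]
shift [-541.5 -544.1  101.3] turn [ 0.   0.1 21.5]
shift [-541.3 -544.1  228.3] turn [ 0.   0.1 21.5]
```

```bash
python3 -m handwheel '-50 -50 0 0 0 2 85; -100 -100 0 0 0 4 85; -150 -150 0 0 0 6 85; -200 -200 0 0 0 8 85; -250 -250 0 0 0 10 85; -300 -300 0 0 0 12 85; -350 -350 0 0 0 14 85; -400 -400 0 0 0 16 85; -450 -450 0 0 0 18 85; -500 -500 10 0 0 21.5 85; -541 -544 40 0 0 21.5 85; -541 -544 80 0 0 21.5 85'
python3 - <<'E'
from pose import *
stat(); rel((-66,115,100),D0); rel((-66,115,3),D0)
E
```

```text
clock: 1.6
tcp_pos: [0.5398, 0.0853, 0.1754]
orientation: [-2.293, 2.142, -0.004]
contact_force: [1.8, -1.4, 0.4]
grip_width: 0.085
lamp TCP [-76.6  87.8 175.4] zaxis lamp [ 0.004  0.001 -1.   ] x [ 0.    -1.    -0.001] F lamp [ 1.7 -1.5  0.4] w 85.0 t 1.6 j7 [-0.    0.35 -0.33  1.91  0.14  0.9  -1.9 ]
shift [-27.1 -10.3  75.5] turn [-0.2  0.1  0. ]
shift [-27.   -9.9 172.5] turn [-0.2  0.1  0. ]
```

```bash
python3 -m handwheel '0 0 0 0 0 0 85; 0 0 0 0 0 0 85; 0 0 0 0 0 0 85' | head -2
python3 - <<'E'
from pose import *
stat(); rel((-66,115,60),D0); rel((-66,115,3),D0)
f=grab_frame("top"); save(f,"t1.png",(170,120,320,260),4)
E
```

```text
clock: 1.98
tcp_pos: [0.5382, 0.0809, 0.1753]
lamp TCP [-78.5  83.5 175.3] zaxis lamp [ 0.001 -0.001 -1.   ] x [-0.003 -1.     0.001] F lamp [ 0.2 -0.6  0.1] w 85.1 t 1.98 j7 [ 0.    0.35 -0.32  1.91  0.14  0.91 -1.9 ]
shift [-31.6 -12.3 115.3] turn [-0.1 -0.  -0.2]
shift [-31.7 -12.2 172.3] turn [-0.1 -0.  -0.2]
```

View pics/t1.png

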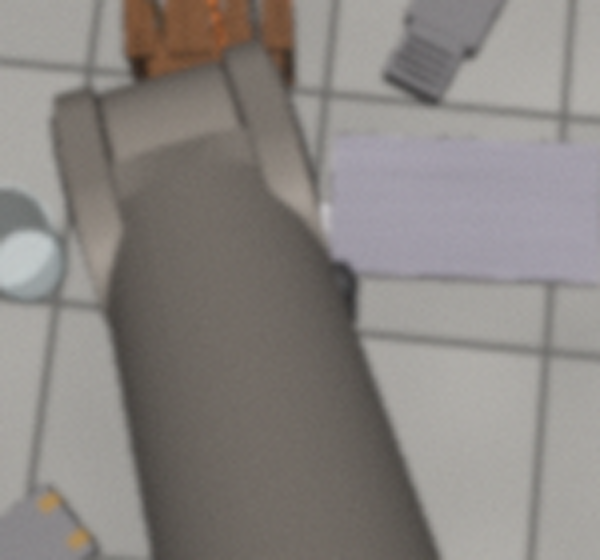

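```bash
python3 -m handwheel '-16 -6 30 0 0 0 85; -31 -12 60 0 0 0 85; -32 -12 90 0 0 0 85; -32 -12 120 0 0 0 85; -32 -12 140 0 0 0 85; -32 -12 150 0 0 0 85; -32 -12 150 0 0 0 85; -32 -12 150 0 0 0 85' | tail -2
python3 - <<'E'
from pose import *
stat(); rel((-66,115,3),D0)
f=grab_frame("scene"); save(f,"s1.png",(210,140,340,240),6)
E
```

```text
contact_force: [0.2, 0.1, -0.5]
grip_width: 0.0849
lamp TCP [-65.8 117.   25.7] zaxis lamp [ 0.002  0.    -1.   ] x [-0.001 -1.    -0.   ] F lamp [ 0.2  0.1 -0.5] w 84.9 t 3.02 j7 [-0.11  0.58 -0.27  1.96  0.26  0.63 -2.05]
shift [ 2.   0.2 22.7] turn [-0.1  0.  -0.1]
```

View pics/s1.png

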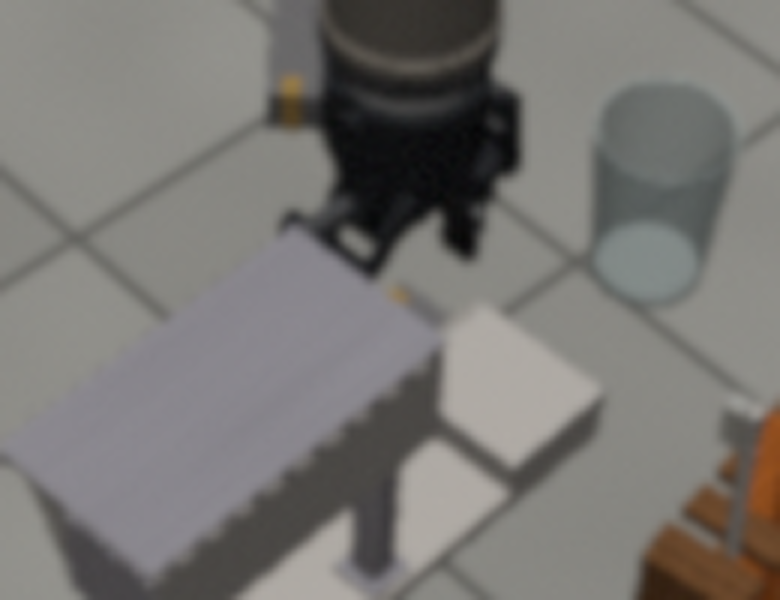

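The gripper, at crop (420,150), straddles the pack's sticking-out end, with the brass showing at (400,293). I'll go down and close gently.

```bash
python3 -m handwheel '2 0 10 0 0 0 85; 2 0 21 0 0 0 85; 2 0 21 0 0 0 60; 2 0 21 0 0 0 40; 2 0 21 0 0 0 40; 2 0 21 0 0 0 40; 2 0 21 0 0 0 40; 2 0 21 0 0 0 40' 25 | tail -2; python3 -c "
from pose import *
stat()"
```

```text
contact_force: [-0.6, 1.3, 0.7]
grip_width: 0.0438
lamp TCP [-66.5 115.3   3.8] zaxis lamp [ 0.  0. -1.] x [-0. -1. -0.] F lamp [-0.5  1.4  0.7] w 43.8 t 4.08 j7 [-0.11  0.62 -0.26  1.97  0.27  0.59 -2.06]
```

```bash
python3 -m handwheel '0 8 0 0 0 0 40; 0 18 0 0 0 0 40; 0 30 0 0 0 0 40; 0 42 0 0 0 0 40; 0 54 0 0 0 0 40; 0 66 0 0 0 0 40; 0 78 0 0 0 0 40; 0 90 0 0 0 0 40; 0 90 0 0 0 0 40; 0 90 0 0 0 0 40' | tail -2
python3 - <<'E'
from pose import *
stat()
f=grab_frame("scene"); save(f,"s2.png",(180,120,340,240),5)
E
```

```text
contact_force: [0.2, 0.7, -0.7]
grip_width: 0.0442
lamp TCP [-156.1  115.3    3.8] zaxis lamp [ 0.001  0.    -1.   ] x [-0.001 -1.    -0.   ] F lamp [ 0.3  0.6 -0.7] w 44.2 t 5.33 j7 [-0.15  0.53 -0.26  2.18  0.28  0.47 -2.13]
```

View pics/s2.png

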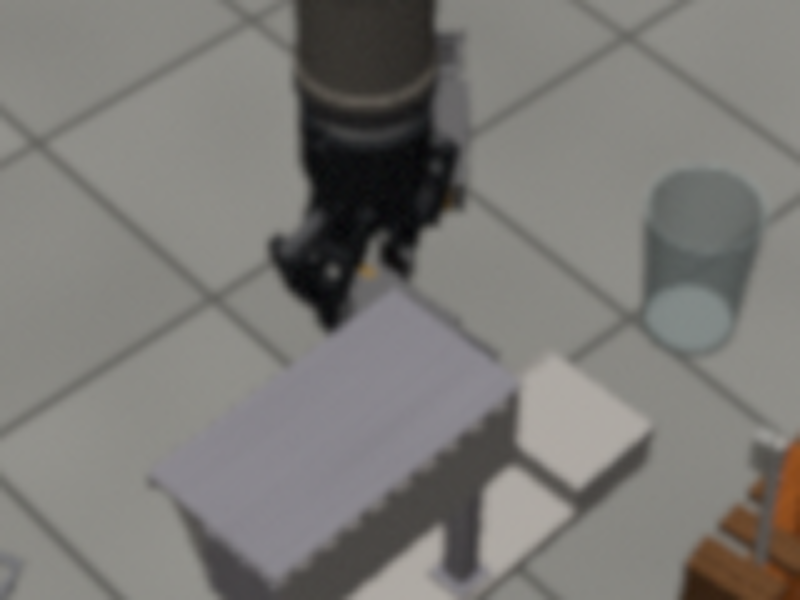

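```bash
python3 -m handwheel '0 0 2 0 0 0 40; 0 0 3 0 0 0 40; 0 0 3 0 0 0 60; 0 0 3 0 0 0 80; 0 0 3 0 0 0 80; 0 0 3 0 0 0 80; 0 0 3 0 0 0 80' | tail -2
python3 - <<'E'
from pose import *
stat()
E
```

```text
contact_force: [0.1, 0.6, -0.3]
grip_width: 0.0802
lamp TCP [-156.6  115.1    0.7] zaxis lamp [ 0. -0. -1.] x [-0. -1.  0.] F lamp [ 0.1  0.6 -0.3] w 80.2 t 6.25 j7 [-0.15  0.53 -0.25  2.18  0.29  0.46 -2.13]
```

```bash
python3 -m handwheel '0 -12 -3 0 0 0 82; 0 -28 -3 0 0 0 82; 0 -46 -3 0 0 0 82; 0 -62 -3 0 0 0 82; 0 -71 -3 0 0 0 82; 0 -71 -3 0 0 0 82; 0 -71 -3 0 0 0 60; 0 -71 -3 0 0 0 30; 0 -71 -3 0 0 0 30; 0 -71 -3 0 0 0 30; 0 -71 -3 0 0 0 30; 0 -71 -3 0 0 0 30' 40| tail -2
python3 - <<'E'
from pose import *
stat()
f=grab_frame("scene"); save(f,"s3.png",(180,120,340,240),5)
f=grab_frame("top"); save(f,"t3.png",(150,160,310,280),5)
E
```

```text
contact_force: [-1.7, 0.6, 5.2]
grip_width: 0.0328
lamp TCP [-85.8 115.3   3.8] zaxis lamp [-0.  0. -1.] x [-0. -1. -0.] F lamp [-1.7  0.7  5.2] w 32.8 t 7.75 j7 [-0.12  0.6  -0.26  2.01  0.27  0.56 -2.07]
```

View pics/s3.png

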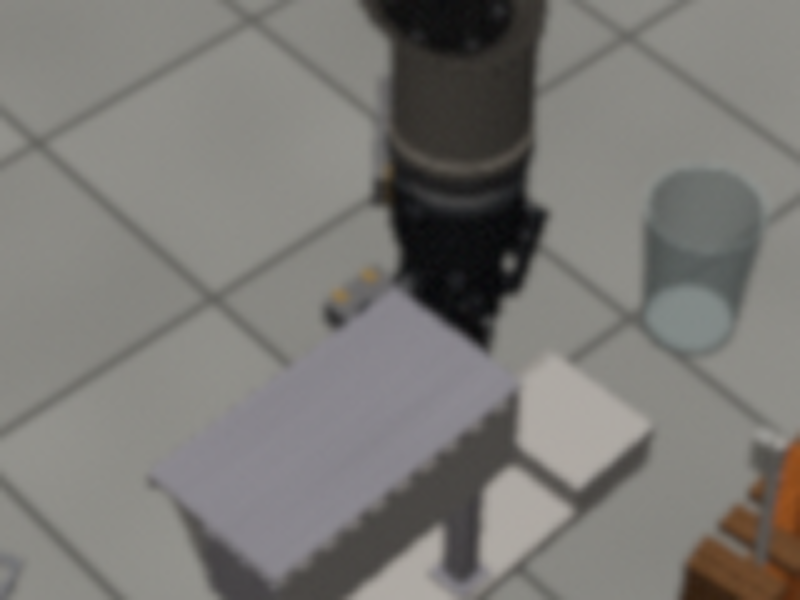

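View pics/t3.png

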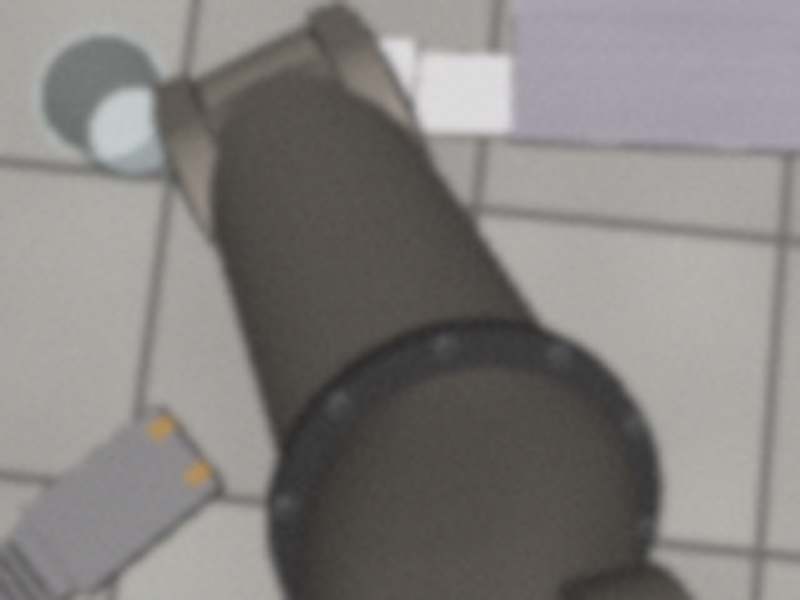

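```bash
python3 -m handwheel '0 0 -15 0 0 0 30; 0 10 -35 0 0 0 30; 0 25 -55 0 0 0 30; 0 45 -65 0 0 0 30; 0 62 -70 0 0 0 30; 0 72 -70 0 0 0 30; 0 72 -70 0 0 0 30; 0 72 -70 0 0 0 30' | tail -2
python3 - <<'E'
from pose import *
stat()
f=grab_frame("scene"); save(f,"s4.png",(180,100,340,220),5)
E
```

```text
contact_force: [0.2, 0.3, -1.9]
grip_width: 0.0331
lamp TCP [-157.1  115.2   73.5] zaxis lamp [ 0.  0. -1.] x [-0.001 -1.    -0.   ] F lamp [ 0.3  0.3 -1.9] w 33.1 t 8.85 j7 [-0.09  0.4  -0.32  2.15  0.21  0.63 -2.06]
```

View pics/s4.png

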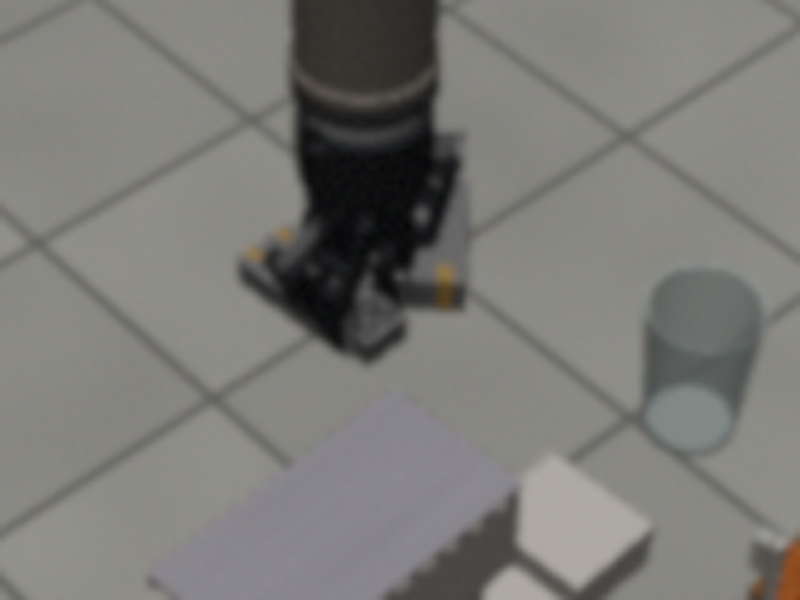

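```bash
python3 -m handwheel '0 0 0 0 0 -8 30; 0 0 0 0 0 -18 30; 0 0 0 0 0 -28 30; 0 0 0 0 0 -38 30; 0 0 0 0 0 -48 30; 0 0 0 0 0 -58 30; 0 0 0 0 0 -68 30; 0 0 0 0 0 -78 30; 0 0 0 0 0 -86 30; 0 0 0 0 0 -90 30; 0 0 0 0 0 -90 30' | tail -1; python3 -c "
from pose import *
stat()"
```

```text
grip_width: 0.033
lamp TCP [-157.3  115.1   73.4] zaxis lamp [-0.     0.001 -1.   ] x [ 1.    -0.002 -0.   ] F lamp [ 1.  -0.6 -1.8] w 33.0 t 10.28 j7 [ 0.21  0.47 -0.69  2.13  0.46  0.7  -0.72]
```

```bash
python3 -m handwheel '0 0 0 0 0 -8 30; 0 0 0 0 0 -18 30; 0 0 0 0 0 -28 30; 0 0 0 0 0 -38 30; 0 0 0 0 0 -48 30; 0 0 0 0 0 -58 30; 0 0 0 0 0 -68 30; 0 0 0 0 0 -78 30; 0 0 0 0 0 -86 30; 0 0 0 0 0 -90 30; 0 0 0 0 0 -90 30' | tail -1
python3 - <<'E'
from pose import *
stat(); rel((-157,115,9.3),D1)
f=grab_frame("scene"); save(f,"s5.png",(180,100,340,220),5)
f=grab_frame("top"); save(f,"t5.png",(150,160,310,280),5)
E
```

```text
grip_width: 0.033
lamp TCP [-157.6  115.    73.3] zaxis lamp [-0.001  0.    -1.   ] x [0.003 1.    0.   ] F lamp [ 0.5  1.3 -1.8] w 33.0 t 11.65 j7 [ 0.48  0.61 -1.05  2.11  0.73  0.84  0.61]
shift [-0.   0.6 64. ] turn [-0.  -0.  -0.2]
```

View pics/s5.png

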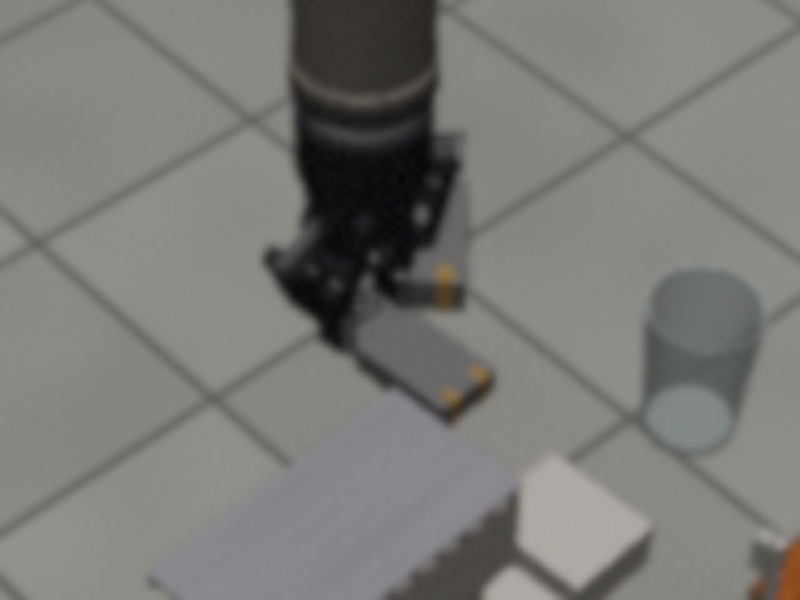

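View pics/t5.png

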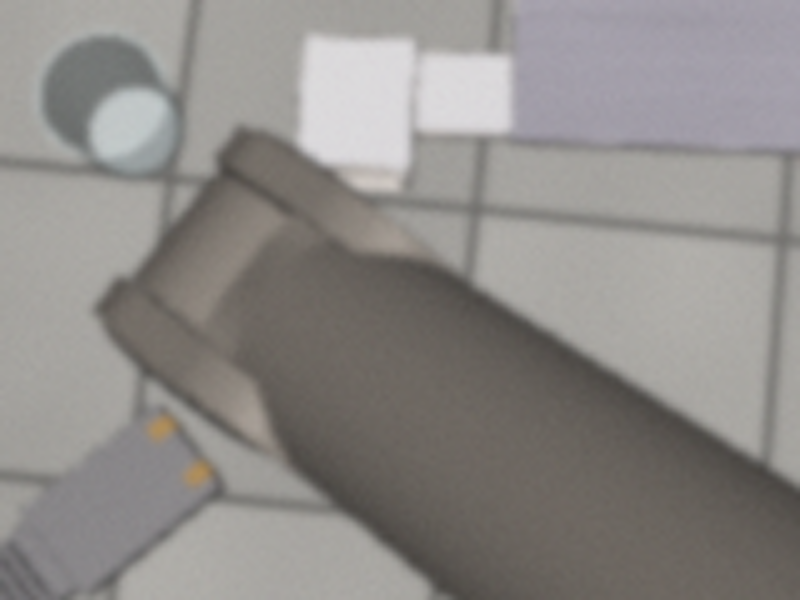

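Run:
```python
from pose import *
f=grab_frame("scene")
for dz in(-6,0,6):
  for l in [(-67.5,137,89.6+dz),(-67.5,93,89.6+dz),(-67.5,93,69.6+dz)]:
    print(dz,l,((proj(f,L2W(l))-[180,100]+.5)*5).round(0))
save(f,"s6.png",(230,155,290,195),12)
```

```text
-6 (-67.5, 137, 83.6) [506. 379.]
-6 (-67.5, 93, 83.6) [453. 420.]
-6 (-67.5, 93, 63.599999999999994) [452. 444.]
0 (-67.5, 137, 89.6) [507. 372.]
0 (-67.5, 93, 89.6) [453. 413.]
0 (-67.5, 93, 69.6) [452. 437.]
6 (-67.5, 137, 95.6) [507. 364.]
6 (-67.5, 93, 95.6) [453. 406.]
6 (-67.5, 93, 75.6) [452. 430.]
```

View pics/s6.png

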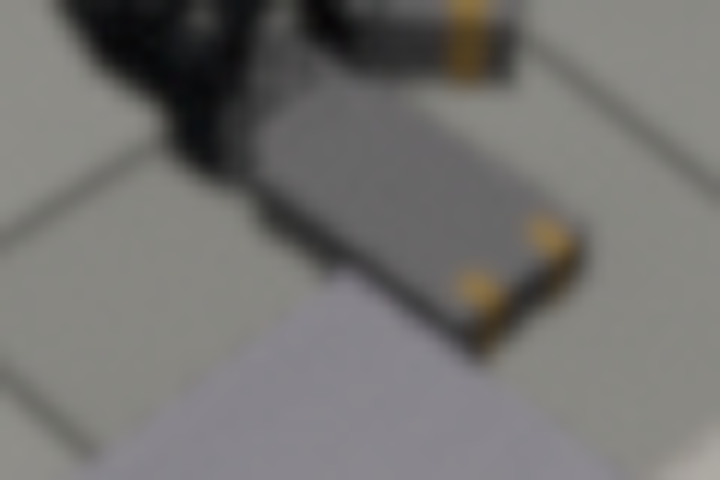

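```bash
python3 -m handwheel '0 0 15 0 0 0 30; 0 0 30 0 0 0 30; 0 0 44 0 0 0 30; 0 0 55 0 0 0 30; 0 0 62 0 0 0 30; 0 0 64 0 0 0 30; 0 0 64 0 0 0 30' | grep force; python3 -c "
from pose import *
stat()"
```

```text
contact_force: [-0.5, 0.0, -1.5]
lamp TCP [-157.5  115.3    9.7] zaxis lamp [ 0.  0. -1.] x [0. 1. 0.] F lamp [-0.5  0.1 -1.5] w 33.1 t 12.68 j7 [ 0.38  0.7  -0.93  2.14  0.87  0.74  0.5 ]
```

```bash
python3 -m handwheel '0 0 2 0 0 0 30; 0 0 3 0 0 0 30;0 0 3 0 0 0 30' | grep force;python3 -m handwheel '0 0 1 0 0 0 30; 0 0 1.8 0 0 0 30;0 0 1.8 0 0 0 30' | grep force
python3 - <<'E'
from pose import *
stat()
f=grab_frame("scene"); save(f,"s7.png",(210,165,290,225),9)
E
```

```text
contact_force: [-0.1, -1.3, -1.7]
contact_force: [1.0, -0.1, -2.1]
lamp TCP [-157.7  115.1    4.8] zaxis lamp [-0. -0. -1.] x [ 0.  1. -0.] F lamp [ 1.  -0.1 -2.1] w 33.1 t 13.43 j7 [ 0.38  0.71 -0.93  2.15  0.89  0.74  0.49]
```

View pics/s7.png

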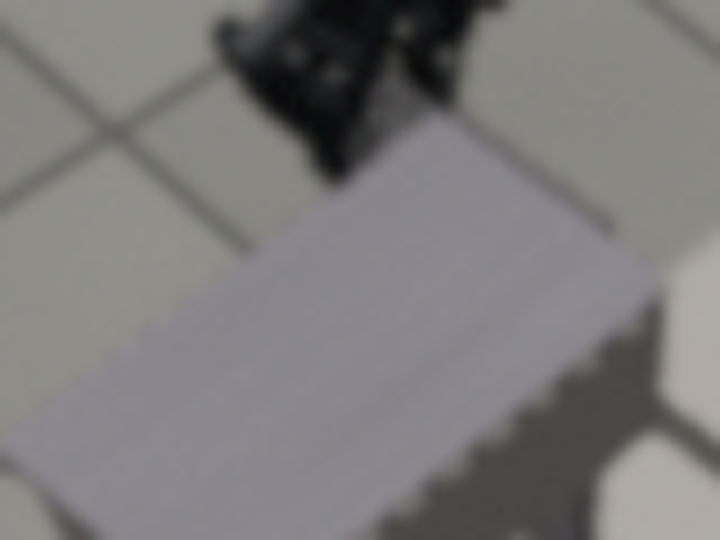

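```bash
python3 -m handwheel '0 0 1 0 0 0 30; 0 0 1 0 0 0 30' | grep force;python3 -m handwheel '0 0 1 0 0 0 30; 0 0 1 0 0 0 30' | grep force; python3 -c "
from pose import *
stat()"
```

```text
contact_force: [0.4, -0.4, -1.2]
contact_force: [-4.3, -2.6, 15.6]
lamp TCP [-157.6  115.2    3.8] zaxis lamp [ 0.001 -0.001 -1.   ] x [ 0.     1.    -0.001] F lamp [-4.5 -2.3 15.6] w 32.8 t 13.97 j7 [ 0.37  0.71 -0.92  2.15  0.89  0.73  0.48]
```

```bash
python3 -m handwheel '0 0 -4 0 0 0 30; 0 5 -6.5 0 0 0 30; 0 12 -6.5 0 0 0 30; 0 18 -6.5 0 0 0 30; 0 18 -6.5 0 0 0 30' | grep force
python3 - <<'E'
from pose import *
stat()
f=grab_frame("top"); save(f,"t8.png",(190,165,270,225),9)
f=grab_frame("scene"); save(f,"s8.png",(210,165,290,225),9)
E
```

```text
contact_force: [-0.0, 0.4, -2.6]
lamp TCP [-139.   115.2    9.2] zaxis lamp [ 0.  0. -1.] x [0.001 1.    0.   ] F lamp [-0.   0.4 -2.6] w 33.1 t 14.6 j7 [ 0.38  0.72 -0.93  2.1   0.87  0.76  0.52]
```

View pics/t8.png

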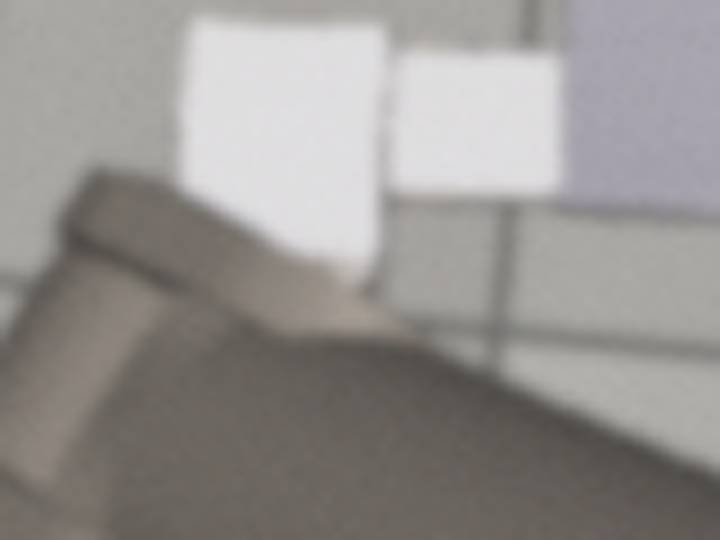

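```bash
python3 -m handwheel '0 3 0 0 0 0 30; 0 6 0 0 0 0 30; 0 8 0 0 0 0 30; 0 8 0 0 0 0 30' | grep force;python3 -m handwheel '0 3 0 0 0 0 30; 0 6 0 0 0 0 30; 0 8 0 0 0 0 30; 0 8 0 0 0 0 30' | grep force; python3 -c "
from pose import *
stat()"
```

```text
contact_force: [0.6, 0.1, -2.6]
contact_force: [-0.1, -0.1, -1.8]
lamp TCP [-123.5  115.2    9.3] zaxis lamp [ 0.  0. -1.] x [0.001 1.    0.   ] F lamp [-0.1 -0.1 -1.8] w 32.9 t 15.7 j7 [ 0.38  0.74 -0.93  2.07  0.87  0.78  0.54]
```

Nose is about 11 mm in with no resistance. I'll push on, watching the force.

```bash
python3 -m handwheel '0 5 0 0 0 0 30; 0 10 0 0 0 0 30; 0 15 0 0 0 0 30; 0 20 0 0 0 0 30; 0 20 0 0 0 0 30' | grep force;python3 -c "
from pose import *
stat()"; python3 -m handwheel '0 5 0 0 0 0 30; 0 10 0 0 0 0 30; 0 15 0 0 0 0 30; 0 20 0 0 0 0 30; 0 20 0 0 0 0 30' | grep force; python3 -c "
from pose import *
stat()"
```

```text
contact_force: [-0.3, 4.8, -2.8]
lamp TCP [-102.7  116.4    9.6] zaxis lamp [ 0.001  0.002 -1.   ] x [-0.     1.     0.002] F lamp [ 0.1  4.8 -2.8] w 32.9 t 16.32 j7 [ 0.37  0.76 -0.92  2.02  0.86  0.81  0.57]
contact_force: [-0.7, 5.1, -2.5]
lamp TCP [-83.1 116.5   9.5] zaxis lamp [ 0.001  0.002 -1.   ] x [-0.     1.     0.002] F lamp [-0.3  5.1 -2.5] w 33.3 t 16.95 j7 [ 0.37  0.78 -0.92  1.98  0.86  0.83  0.6 ]
```

```bash
python3 -m handwheel '0.5 5 0 0 0 0 30; 1 10 0 0 0 0 30; 1 15 0 0 0 0 30; 1 15 0 0 0 0 30' | grep force;python3 -c "
from pose import *
stat()"; python3 -m handwheel '0 1.5 0 0 0 0 30; 0 3 0 0 0 0 30; 0 3 0 0 0 0 30' | grep force; python3 -c "
from pose import *
stat()"
```

```text
contact_force: [0.6, 5.0, -2.5]
lamp TCP [-67.8 116.6   9.4] zaxis lamp [ 0.001  0.001 -1.   ] x [0.001 1.    0.001] F lamp [ 1.   4.9 -2.5] w 33.1 t 17.45 j7 [ 0.36  0.8  -0.91  1.94  0.85  0.85  0.61]
contact_force: [-2.1, 5.1, -2.0]
lamp TCP [-65.8 116.5   9.3] zaxis lamp [-0.     0.001 -1.   ] x [0.    1.    0.001] F lamp [-1.8  5.2 -2. ] w 33.0 t 17.82 j7 [ 0.36  0.8  -0.91  1.93  0.85  0.85  0.62]
```

```bash
python3 -m handwheel '0 1 0 0 0 0 30; 0 1.5 0 0 0 0 30; 0 1.5 0 0 0 0 30' | grep force;python3 -c "
from pose import *
stat()"; python3 -m handwheel '0 1 0 0 0 0 30; 0 1.5 0 0 0 0 30; 0 1.5 0 0 0 0 30' | grep force; python3 -c "
from pose import *
stat()"
```

```text
contact_force: [-2.6, 5.4, -1.4]
lamp TCP [-64.6 116.5   9.3] zaxis lamp [-0.001  0.    -1.   ] x [0. 1. 0.] F lamp [-2.2  5.6 -1.4] w 32.9 t 18.2 j7 [ 0.36  0.8  -0.91  1.93  0.85  0.85  0.62]
contact_force: [-3.1, 4.3, -1.8]
lamp TCP [-63.  116.5   9.3] zaxis lamp [-0.001  0.    -1.   ] x [0. 1. 0.] F lamp [-2.8  4.5 -1.8] w 33.1 t 18.57 j7 [ 0.36  0.8  -0.91  1.93  0.85  0.86  0.62]
```

```bash
python3 -m handwheel '0 1 0 0 0 0 30; 0 1.5 0 0 0 0 30; 0 1.5 0 0 0 0 30' | grep force;python3 -c "
from pose import *
stat()"; python3 -m handwheel '0 1 0 0 0 0 30; 0 1.5 0 0 0 0 30; 0 1.5 0 0 0 0 30' | grep force
python3 - <<'E'
from pose import *
stat()
f=grab_frame("scene"); save(f,"s9.png",(210,150,320,240),7)
E
```

```text
contact_force: [-3.9, 4.7, -2.5]
lamp TCP [-61.6 116.5   9.3] zaxis lamp [-0.001  0.    -1.   ] x [0. 1. 0.] F lamp [-3.5  4.9 -2.5] w 33.0 t 18.95 j7 [ 0.36  0.8  -0.91  1.92  0.85  0.86  0.62]
contact_force: [-1.2, 5.0, -1.5]
lamp TCP [-60.1 116.5   9.3] zaxis lamp [-0.001  0.    -1.   ] x [0. 1. 0.] F lamp [-0.9  5.1 -1.5] w 33.5 t 19.32 j7 [ 0.36  0.81 -0.91  1.92  0.85  0.86  0.63]
```

View pics/s9.png

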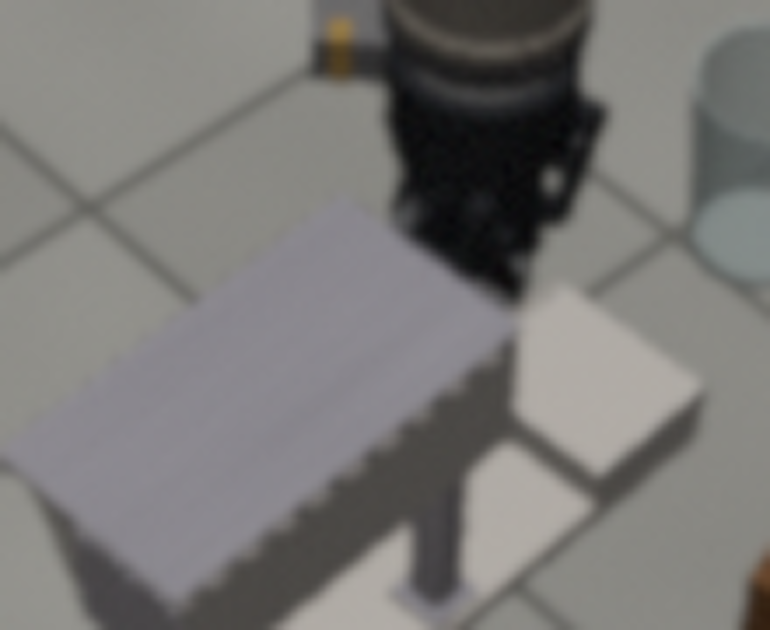

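```bash
for i in 1 ; do python3 -m handwheel '0 1 0 0 0 0 30; 0 1.5 0 0 0 0 30; 0 1.5 0 0 0 0 30' | grep force;python3 -c "
from pose import *
stat()"; done; python3 -m handwheel '0 1 0 0 0 0 30; 0 1.5 0 0 0 0 30; 0 1.5 0 0 0 0 30' | grep force; python3 -c "
from pose import *
stat()"
```

```text
contact_force: [-3.2, 4.9, -2.5]
lamp TCP [-58.6 116.5   9.3] zaxis lamp [-0.001  0.    -1.   ] x [0. 1. 0.] F lamp [-2.9  5.1 -2.5] w 33.1 t 19.75 j7 [ 0.36  0.81 -0.91  1.92  0.85  0.86  0.63]
contact_force: [-3.6, 4.9, -0.1]
lamp TCP [-57.6 116.5   9.2] zaxis lamp [-0.002  0.    -1.   ] x [0. 1. 0.] F lamp [-3.2  5.1 -0.1] w 32.9 t 20.12 j7 [ 0.36  0.81 -0.91  1.91  0.85  0.86  0.63]
```

```bash
python3 -m handwheel '0 1 0 0 0 0 30; 0 1.5 0 0 0 0 30; 0 1.5 0 0 0 0 30' | grep force;python3 -c "
from pose import *
stat()"; python3 -m handwheel '0 1 0 0 0 0 30; 0 1 0 0 0 0 30; 0 1 0 0 0 0 30' | grep force; python3 -c "
from pose import *
stat()"
```

```text
contact_force: [-8.7, 3.8, 1.8]
lamp TCP [-57.6 116.5   9. ] zaxis lamp [-0.004 -0.001 -1.   ] x [-0.     1.    -0.001] F lamp [-8.4  4.4  1.8] w 32.8 t 20.5 j7 [ 0.35  0.81 -0.91  1.91  0.85  0.87  0.63]
contact_force: [-11.8, 3.9, 3.5]
lamp TCP [-57.6 116.5   8.8] zaxis lamp [-0.006 -0.001 -1.   ] x [-0.     1.    -0.001] F lamp [-11.5   4.7   3.5] w 33.2 t 20.88 j7 [ 0.35  0.81 -0.91  1.91  0.85  0.87  0.63]
```

```bash
python3 -m handwheel '0 -1 0 0 0 0 50; 0 -2 0 0 0 0 70; 0 -2 0 0 0 0 75; 0 -3 0 0 0 0 75; 0 -4 0 0 0 0 75; 0 -5 -30 0 0 0 75; 0 -5 -80 0 0 0 75; 0 -25 -130 0 0 0 60; -40 -50 -170 0 0 0 40; -90 -60 -180 0 0 0 20; -140 -70 -180 0 0 0 0; -190 -70 -180 0 0 0 0' | grep force
python3 - <<'E'
from pose import *
stat()
f=grab_frame("top"); save(f,"t10.png",(190,140,290,215),8)
f=grab_frame("scene"); save(f,"s10.png",(210,150,320,240),7)
E
```

```text
contact_force: [1.3, -0.2, 0.1]
lamp TCP [-125.1  -75.6  189.7] zaxis lamp [ 0.    -0.001 -1.   ] x [ 0.     1.    -0.001] F lamp [ 1.3 -0.3  0.1] w -0.4 t 22.38 j7 [ 0.97  0.51 -1.19  1.94  0.55  1.07  1.18]
```

View pics/t10.png

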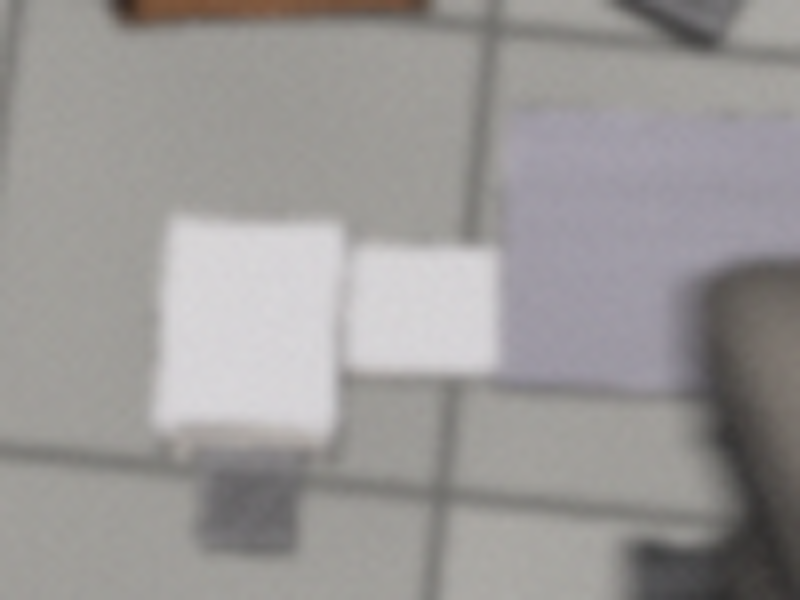

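View pics/s10.png

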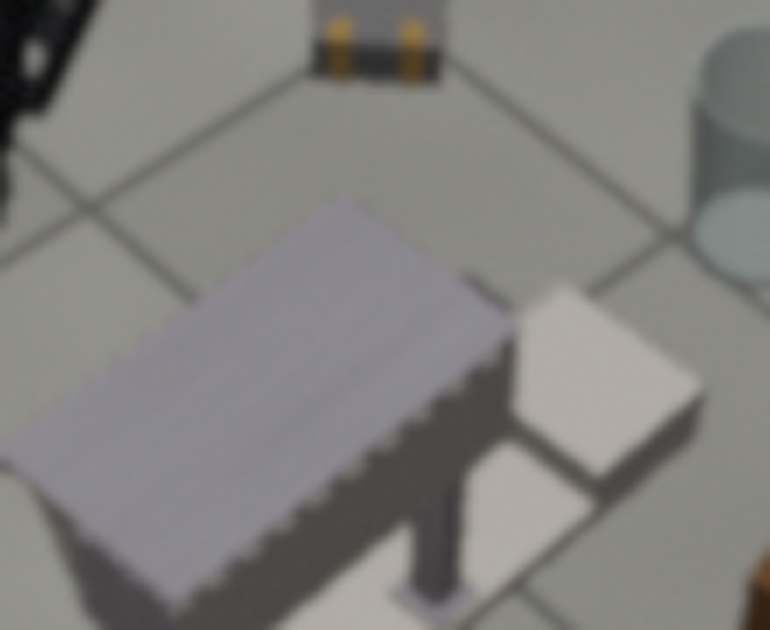

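Run:
```python
from pose import *
f=grab_frame("top"); g=cv2.cvtColor(f["pixels"],cv2.COLOR_RGB2GRAY)
import pickle
F=pickle.load(open("f0.pkl","rb"))["top"]; g0=cv2.cvtColor(F["pixels"],cv2.COLOR_RGB2GRAY)
for u in (219,222,225): print(u,list(g[192:214,u]),"| f0",list(g0[192:216,u]))
for v in (208,209,209.5,210): print(v,W2L(onz(f,221,v,.024)).round(1),W2L(onz(f,221,v,.004)).round(1))
for l in [(-79,115,24),(-79,115,4),(-45,115,24),(-45,115,35)]: print(l,proj(f,L2W(l)).round(1))
# lateral edges
for v in (203,206): print(list(g[v,208:234]))
for u in (214.5,227): print(W2L(onz(f,u,205,.024)).round(1))
```

```text
219 [np.uint8(198), np.uint8(175), np.uint8(167), np.uint8(159), np.uint8(140), np.uint8(130), np.uint8(121), np.uint8(109), np.uint8(107), np.uint8(102), np.uint8(101), np.uint8(102), np.uint8(106), np.uint8(108), np.uint8(115), np.uint8(117), np.uint8(119), np.uint8(142), np.uint8(156), np.uint8(159), np.uint8(159), np.uint8(159)] | f0 [np.uint8(185), np.uint8(166), np.uint8(156), np.uint8(149), np.uint8(137), np.uint8(128), np.uint8(126), np.uint8(128), np.uint8(128), np.uint8(127), np.uint8(127), np.uint8(129), np.uint8(127), np.uint8(127), np.uint8(127), np.uint8(125), np.uint8(115), np.uint8(107), np.uint8(124), np.uint8(142), np.uint8(150), np.uint8(151), np.uint8(149), np.uint8(150)]
222 [np.uint8(202), np.uint8(184), np.uint8(170), np.uint8(157), np.uint8(139), np.uint8(129), np.uint8(123), np.uint8(107), np.uint8(105), np.uint8(104), np.uint8(108), np.uint8(106), np.uint8(106), np.uint8(107), np.uint8(111), np.uint8(114), np.uint8(110), np.uint8(130), np.uint8(153), np.uint8(157), np.uint8(159), np.uint8(161)] | f0 [np.uint8(189), np.uint8(171), np.uint8(161), np.uint8(152)
[... 1415 characters left out ...]
np.uint8(113), np.uint8(105), np.uint8(101), np.uint8(102), np.uint8(103), np.uint8(107), np.uint8(106), np.uint8(106), np.uint8(105), np.uint8(105), np.uint8(114), np.uint8(136), np.uint8(151), np.uint8(156), np.uint8(156), np.uint8(157), np.uint8(154), np.uint8(154)]
[np.uint8(159), np.uint8(157), np.uint8(161), np.uint8(158), np.uint8(157), np.uint8(150), np.uint8(133), np.uint8(121), np.uint8(120), np.uint8(116), np.uint8(115), np.uint8(115), np.uint8(112), np.uint8(114), np.uint8(111), np.uint8(112), np.uint8(112), np.uint8(112), np.uint8(116), np.uint8(136), np.uint8(152), np.uint8(159), np.uint8(156), np.uint8(157), np.uint8(158), np.uint8(159)]
[-70.9 131.1  24. ]
[-69.7  95.5  24. ]
```

Run:
```python
from pose import *
rel((-110,116,60),D1); rel((-110,116,10),D1)
f=grab_frame("top"); save(f,"t11.png",(200,185,245,215),16)
```

```text
shift [193.2  13.5 128.8] turn [-0.   0.  -0.4]
shift [193.3  13.6 178.8] turn [-0.   0.  -0.4]
```

View pics/t11.png

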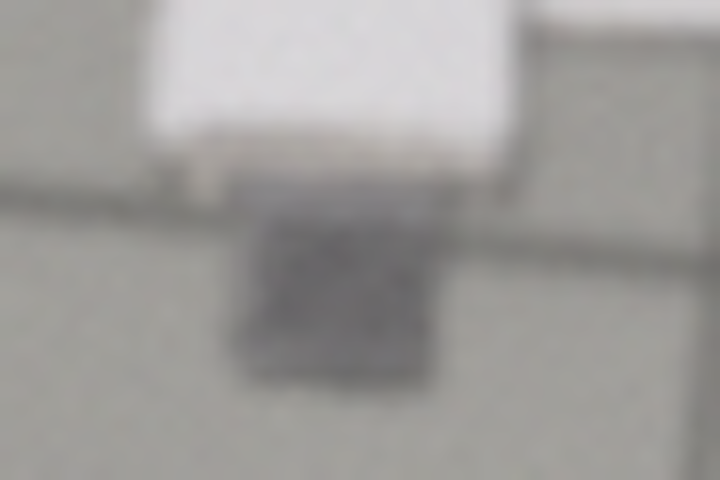

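```bash
python3 -m handwheel '45 3 20 0 0 0 0; 90 7 50 0 0 0 0; 135 10 80 0 0 0 0; 175 12 110 0 0 0 0; 190 10 130 0 0 0 0; 193 8 150 0 0 0 0; 193 8 165 0 0 0 0; 193 8 177 0 0 0 0; 193 8 177 0 0 0 0; 193 8 177 0 0 0 0' | grep force; python3 -c "
from pose import *
stat()"
```

```text
contact_force: [-0.4, -0.2, 0.4]
lamp TCP [-115.7  119.1   12.8] zaxis lamp [ 0.001  0.    -1.   ] x [0.001 1.    0.   ] F lamp [-0.4 -0.2  0.4] w 0.2 t 23.82 j7 [ 0.37  0.74 -0.92  2.05  0.85  0.79  0.56]
```

```bash
python3 -m handwheel '-3 8 0 0 0 0 0; -3 15 0 0 0 0 0; -3 20 0 0 0 0 0; -3 22 0 0 0 0 0;-3 22 0 0 0 0 0' | grep force; python3 -c "
from pose import *
stat()";  python3 -m handwheel '0 1 0 0 0 0 0; 0 2 0 0 0 0 0; 0 2 0 0 0 0 0' | grep force; python3 -c "
from pose import *
stat()"
```

```text
contact_force: [-0.3, 0.7, -0.4]
lamp TCP [-94.1 116.2  12.3] zaxis lamp [-0.  0. -1.] x [0. 1. 0.] F lamp [-0.2  0.7 -0.4] w -0.3 t 24.45 j7 [ 0.37  0.76 -0.92  2.    0.85  0.82  0.59]
contact_force: [-0.5, 0.5, -0.2]
lamp TCP [-92.1 116.1  12.3] zaxis lamp [ 0.  0. -1.] x [0. 1. 0.] F lamp [-0.4  0.5 -0.2] w -0.1 t 24.82 j7 [ 0.37  0.76 -0.92  2.    0.85  0.82  0.59]
```

```bash
python3 -m handwheel '0 1 0 0 0 0 0; 0 2 0 0 0 0 0; 0 2 0 0 0 0 0' | grep force; python3 -c "
from pose import *
stat()";  python3 -m handwheel '0 1 0 0 0 0 0; 0 2 0 0 0 0 0; 0 2 0 0 0 0 0' | grep force; python3 -c "
from pose import *
stat()"
```

```text
contact_force: [-0.6, 0.4, -0.8]
lamp TCP [-90.  116.1  12.3] zaxis lamp [ 0.  0. -1.] x [0.001 1.    0.   ] F lamp [-0.6  0.5 -0.8] w 0.0 t 25.2 j7 [ 0.37  0.77 -0.92  1.99  0.85  0.82  0.59]
contact_force: [0.2, 0.1, 0.2]
lamp TCP [-88.2 116.1  12.3] zaxis lamp [-0. -0. -1.] x [ 0.001  1.    -0.   ] F lamp [0.2 0.  0.2] w -0.1 t 25.57 j7 [ 0.37  0.77 -0.92  1.99  0.85  0.83  0.6 ]
```

```bash
python3 -m handwheel '0 1 0 0 0 0 0; 0 2 0 0 0 0 0; 0 2 0 0 0 0 0' | grep force; python3 -m handwheel '0 1 0 0 0 0 0; 0 2 0 0 0 0 0; 0 2 0 0 0 0 0' | grep force
python3 - <<'E'
from pose import *
stat()
f=grab_frame("scene"); save(f,"s12.png",(210,150,320,240),7)
f=grab_frame("top"); save(f,"t12.png",(190,165,270,225),9)
E
```

```text
contact_force: [-5.5, -0.2, 3.8]
contact_force: [-11.4, -1.5, 7.8]
lamp TCP [-88.1 116.2  11.8] zaxis lamp [-0.007 -0.002 -1.   ] x [-0.001  1.    -0.002] F lamp [-11.5  -0.7   7.8] w 0.1 t 26.32 j7 [ 0.36  0.77 -0.92  1.98  0.84  0.83  0.6 ]
```

View pics/s12.png

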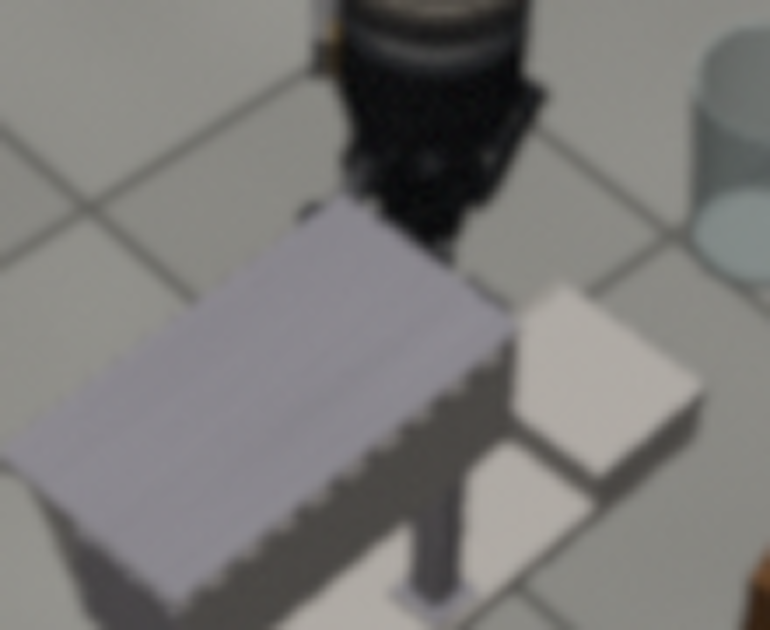

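View pics/t12.png

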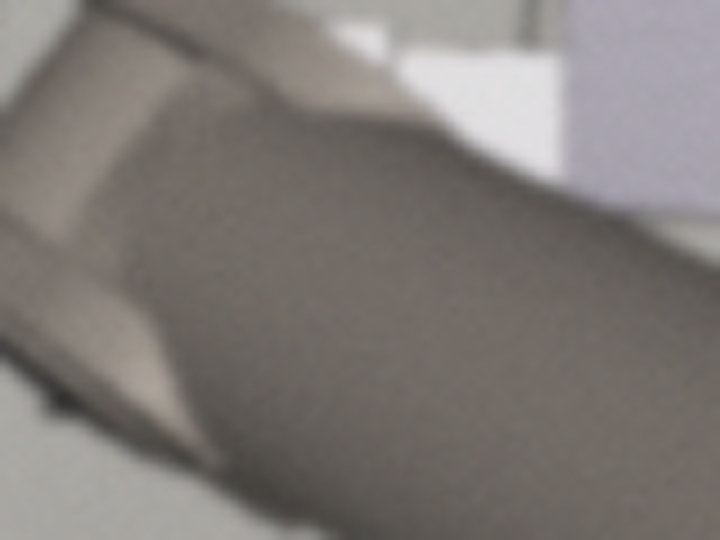

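Contact was firm at TCP −88.1, with the force rising from 5.5 to 11.5 N and no motion, so the pack is on its end wall. That puts the tail face at about −77 in my lamp estimate against −79 nominal, so my lamp x is off by about 2 mm. Now the switch.

```bash
python3 -m handwheel '0 -15 0 0 0 0 0; -10 -30 -30 0 0 0 0; -40 -40 -80 0 0 0 0; -80 -45 -130 0 0 0 0; -120 -45 -170 0 0 0 0; -160 -45 -190 0 0 0 0; -175 -45 -190 0 0 0 0; -175 -45 -190 0 0 0 0; -175 -45 -190 0 0 0 0' | grep force
python3 - <<'E'
from pose import *
stat()
c,s=np.cos(np.radians(42)),np.sin(np.radians(42))
Rt=np.array([[0,c,s],[1,0,0],[0,s,-c]]); print(np.linalg.det(Rt))
rel((-112,-59,192),Rt)
E
```

```text
contact_force: [0.7, 0.7, -0.0]
lamp TCP [-129.7  -57.1  201.6] zaxis lamp [-0.001  0.001 -1.   ] x [-0.002  1.     0.001] F lamp [ 0.7  0.6 -0. ] w 0.2 t 27.55 j7 [ 0.96  0.48 -1.21  1.94  0.52  1.08  1.17]
1.0000000000000002
shift [-2.  17.7  9.5] turn [-42.1  -0.1   0.1]
```

```bash
python3 -m handwheel '0 0 0 -8 0 0 0; 0 0 0 -16 0 0 0; 0 0 0 -24 0 0 0; 0 0 0 -32 0 0 0; 0 0 0 -38 0 0 0; 0 0 0 -42 0 0 0; 0 0 0 -42 0 0 0;0 0 0 -42 0 0 0' | grep force
python3 - <<'E'
from pose import *
stat()
c,s=np.cos(np.radians(42)),np.sin(np.radians(42))
Rt=np.array([[0,c,s],[1,0,0],[0,s,-c]])
rel((-112,-59,192),Rt); rel((-40+1.5,-59,108.3),Rt)
f=grab_frame("scene"); save(f,"s13.png",(130,90,330,240),4)
E
```

```text
contact_force: [1.0, -0.2, 0.9]
lamp TCP [-124.1  -69.   198.5] zaxis lamp [ 0.636 -0.035 -0.771] x [ 0.021  0.999 -0.028] F lamp [ 0.9 -0.2  0.9] w -0.0 t 28.55 j7 [ 1.38  0.25 -1.39  2.41  1.66  0.18  0.12]
shift [10.4  5.2 12.3] turn [-2.5  2.   0.1]
shift [ 14.3   8.7 123.6] turn [-2.5  2.   0.1]
```

View pics/s13.png

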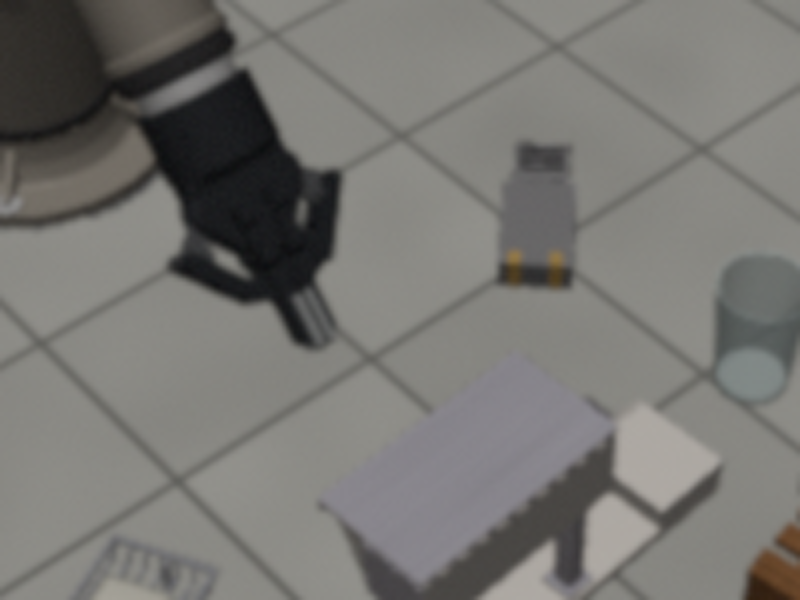

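```bash
python3 -m handwheel '0 0 0 8 -0.5 0 0; 0 0 0 16 -1 0 0; 0 0 0 24 -1 0 0; 0 0 0 32 -1.5 0 0; 0 0 0 39.5 -2 0 0; 0 0 0 39.5 -2 0 0; 0 0 0 39.5 -2 0 0' | grep force
python3 - <<'E'
from pose import *
stat(); rel((-129,-59,215),D1)
E
```

```text
contact_force: [-0.8, -0.6, 0.4]
lamp TCP [-122.5  -68.2  198.5] zaxis lamp [-0.002 -0.056 -0.998] x [ 0.032  0.998 -0.056] F lamp [-0.8 -0.5  0.4] w -0.1 t 29.48 j7 [ 0.94  0.52 -1.22  1.93  0.61  1.12  1.07]
shift [  8.1  -6.8 -17. ] turn [-0.1  3.2 -1.8]
```

Now I'll turn the tool back half a turn, to take joint 3 away from its limit.

```bash
python3 -m handwheel '2 -2 -4 0 1.6 8 0; 4 -3 -8 0 1.6 18 0; 6 -5 -12 0 1.6 28 0; 8 -7 -17 0 1.6 38 0; 8 -7 -17 0 1.6 48 0; 8 -7 -17 0 1.6 58 0; 8 -7 -17 0 1.6 68 0; 8 -7 -17 0 1.6 78 0; 8 -7 -17 0 1.6 86 0; 8 -7 -17 0 1.6 90 0; 8 -7 -17 0 1.6 90 0' | grep force
python3 - <<'E'
from pose import *
stat(); rel((-129,-59,215),D0)
E
```

```text
contact_force: [0.7, 0.2, -0.3]
lamp TCP [-131.7  -61.1  215.2] zaxis lamp [ 0.017 -0.044 -0.999] x [ 0.999 -0.033  0.018] F lamp [ 0.7  0.2 -0.3] w -0.2 t 30.85 j7 [ 0.76  0.32 -0.91  1.96  0.35  1.   -0.29]
shift [ 2.6 -2.2  0.1] turn [ 1.2 -2.8 88.1]
```

```bash
python3 -m handwheel '0 0 0 0 0 8 0; 0 0 0 0 0 18 0; 0 0 0 0 -1 28 0; 0 0 0 0 -1 38 0; 0 0 0 0 -1 48 0; 0 0 0 0.5 -2 58 0; 0 0 0 1 -2 68 0; 0 0 0 1 -2 78 0; 0 0 0 1 -2.5 86 0; 0 0 0 1 -2.8 88 0; 0 0 0 1 -2.8 88 0' | grep force
python3 - <<'E'
from pose import *
stat()
c,s=np.cos(np.radians(42)),np.sin(np.radians(42))
Rt=np.array([[0,-c,s],[-1,0,0],[0,-s,-c]]); print(np.linalg.det(Rt)); rel((-112,-59,192),Rt)
E
```

```text
contact_force: [-0.1, -0.3, -0.4]
lamp TCP [-130.8  -62.   215.3] zaxis lamp [-0.003 -0.002 -1.   ] x [ 0.001 -1.     0.002] F lamp [-0.1 -0.3 -0.4] w -0.1 t 32.23 j7 [ 0.55  0.27 -0.63  1.95  0.19  0.99 -1.67]
1.0000000000000002
shift [ -3.  -18.9  23.3] turn [42.2 -0.1  0.1]
```

```bash
python3 -m handwheel '0 0 0 8 0 0 0; 0 0 0 16 0 0 0; 0 0 0 24 0 0 0; -1 -5 5 32 0 0 0; -2 -10 12 38 0 0 0; -3 -19 23 42 0 0 0; -3 -19 23 42 0 0 0; -3 -19 23 42 0 0 0' | grep force
python3 - <<'E'
from pose import *
stat()
c,s=np.cos(np.radians(42)),np.sin(np.radians(42))
Rt=np.array([[0,-c,s],[-1,0,0],[0,-s,-c]]); rel((-112,-59,192),Rt); rel((-38.5,-59,108.3),Rt)
E
```

```text
contact_force: [-0.6, -0.1, -0.6]
lamp TCP [-120.1  -67.1  212.7] zaxis lamp [ 0.59   0.04  -0.807] x [ 0.031 -0.999 -0.027] F lamp [-0.6 -0.  -0.6] w 0.2 t 33.23 j7 [ 0.14  0.02 -0.02  2.39 -0.92  0.18 -0.51]
shift [-7.3  5.6 21.8] turn [5.8 2.3 0.4]
shift [ -2.8  -4.3 132.6] turn [5.8 2.3 0.4]
```

```bash
python3 -m handwheel '0 0 20 0 0 0 0; -1 0 40 0 0 0 0; -2 0 55 2 1 0 0; -3 0 65 4 2 0 0; -3 0 70 5.8 2.3 0 0; -3 0 70 5.8 2.3 0 0; -3 0 70 5.8 2.3 0 0' | grep force
python3 - <<'E'
from pose import *
stat()
c,s=np.cos(np.radians(42)),np.sin(np.radians(42))
Rt=np.array([[0,-c,s],[-1,0,0],[0,-s,-c]]); rel((-38.5,-59,108.3),Rt)
f=grab_frame("scene"); save(f,"s14.png",(130,90,330,240),4)
E
```

```text
contact_force: [-0.1, -0.5, 0.4]
lamp TCP [-77.8 -68.  204.9] zaxis lamp [ 0.613  0.017 -0.79 ] x [ 0.016 -1.    -0.009] F lamp [-0.1 -0.5  0.4] w 0.1 t 34.1 j7 [-0.44  0.09  0.55  2.38 -1.37  0.17 -0.09]
shift [ -7.4  28.1 100.6] turn [4.2 1.  0.4]
```

View pics/s14.png

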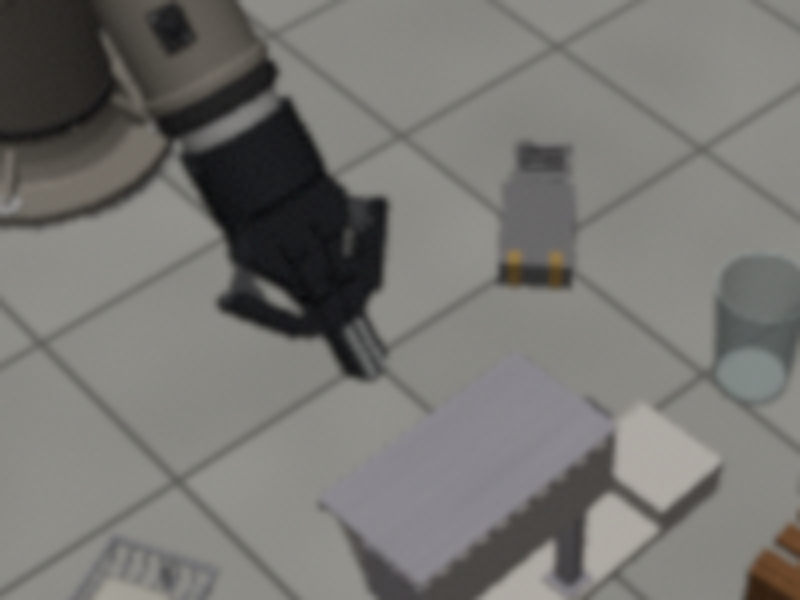

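```bash
cat > kin.py <<'E'
import numpy as np
from scipy.optimize import least_squares
from scipy.spatial.transform import Rotation as Ro
from pose import RL,L2W,W2L,D0,D1,q
# (TCP lamp mm, zaxis, xaxis, joints)
DATA=[((-374.,-588.3,230.4),(0,0,-1),(.366,-.931,0),(1.02,.4777,.0223,1.5563,-.0115,1.1093,-.0831)),
((-78.5,83.5,175.3),(0.001,-.001,-1),(-.003,-1,.001),(0,.35,-.32,1.91,.14,.91,-1.9)),
((-66.5,115.3,3.8),(0,0,-1),(0,-1,0),(-.11,.62,-.26,1.97,.27,.59,-2.06)),
((-156.1,115.3,3.8),(0,0,-1),(0,-1,0),(-.15,.53,-.26,2.18,.28,.47,-2.13)),
((-157.3,115.1,73.4),(0,0,-1),(1,0,0),(.21,.47,-.69,2.13,.46,.7,-.72)),
((-157.6,115,73.3),(0,0,-1),(0,1,0),(.48,.61,-1.05,2.11,.73,.84,.61)),
((-57.6,116.5,8.8),(0,0,-1),(0,1,0),(.35,.81,-.91,1.91,.85,.87,.63)),
((-129.7,-57.1,201.6),(0,0,-1),(0,1,0),(.96,.48,-1.21,1.94,.52,1.08,1.17)),
((-124.1,-69,198.5),(.636,-.035,-.771),(.021,.999,-.028),(1.38,.25,-1.39,2.41,1.66,.18,.12)),
((-120.1,-67.1,212.7),(.59,.04,-.807),(.031,-.999,-.027),(.14,.02,-.02,2.39,-.92,.18,-.51)),
((-77.8,-68,204.9),(.613,.017,-.79),(.016,-1,-.009),(-.44,.09,.55,2.38,-1.37,.17,-.09)),
((-130.8,-62,215.3),(0,0,-1),(0,-1,0),(.55,.27,-.63,1.95,.19,.99,-1.67))]
def fk(j,p,s):
    h,L1,L2,L3,a,b,c,off=p
    Z=lambda t:Ro.from_euler('z',t); Y=lambda t:Ro.from_euler('y',t)
    R=Z(s[0]*j[0]); P=np.array([0,0,h])
    R=R*Y(j[1]); R=R*Z(s[1]*j[2]); P=P+R.apply([a,0,L1])
    R=R*Y(j[3]); P=P+R.apply([b,0,0]); R=R*Z(s[2]*j[4]); P=P+R.apply([0,0,L2])
    R=R*Y(j[5]); P=P+R.apply([c,0,0]); R=R*Z(s[3]*j[6]+off); P=P+R.apply([0,0,L3])
    return P,R.as_matrix()
if __name__=="__main__":
    import itertools
    best=None
    for s in itertools.product((1,-1),repeat=4):
        def res(p):
            o=[]
            for t,z,x,j in DATA:
                P,R=fk(j,p,s); o+=list((P-L2W(t))); o+=list(.3*(R[:,2]-RL@np.array(z)))+list(.3*(R[:,0]-RL@np.array(x)))
            return np.array(o)
        for off in (0,np.pi):
            r=least_squares(res,[.36,.4,.4,.3,0,0,0,off])
            if best is None or r.cost<best[0]: best=(r.cost,s,r.x,np.abs(r.fun).max())
    print(best)
E
python3 kin.py
```

```text
(np.float64(0.011830762852680872), (-1, -1, -1, -1), array([ 0.23251273,  0.62394528,  0.44749931,  0.40759812, -0.07388985,
       -0.01948723, -0.03121155,  3.13899212]), np.float64(0.05593357260171841))
```

```bash
cat > kin2.py <<'E'
from kin import *
S=(-1,-1,-1,-1)
def fk(j,p):
    o=p[:21].reshape(7,3)
    Z=lambda t:Ro.from_euler('z',t); Y=lambda t:Ro.from_euler('y',t)
    P=np.zeros(3);R=Ro.identity()
    for k in range(7):
        R=R*(Z(-j[k]) if k%2==0 else Y(j[k])); P=P+R.apply(o[k])
    R=R*Z(p[21]); return P,R.as_matrix()
def res0(p):
    o=[]
    for t,z,x,j in DATA:
        P,R=fk(np.array(j),p); o+=list((P-L2W(t))); o+=list(.3*(R[:,2]-RL@np.array(z)))+list(.3*(R[:,0]-RL@np.array(x)))
    return np.array(o)
p0=np.zeros(22); p0[2]=.23;p0[5]=.62;p0[8]=0.0;p0[11]=0.0;p0[14]=.45;p0[17]=0;p0[20]=.4;p0[21]=np.pi
if __name__=="__main__":
    r=least_squares(lambda p:np.r_[res0(p),.005*(p-p0)],p0)
    print(r.x[:21].reshape(7,3).round(3),r.x[21],np.abs(res0(r.x).reshape(-1,9)).round(3))
    np.save("kp.npy",r.x)
E
python3 kin2.py
```

```text
[[ 0.002 -0.016  0.281]
 [-0.006 -0.016  0.58 ]
 [ 0.003 -0.016 -0.04 ]
 [-0.006 -0.016  0.011]
 [ 0.005 -0.     0.461]
 [-0.002 -0.    -0.039]
 [ 0.     0.002  0.361]] 3.138992175871369 [[0.    0.001 0.001 0.    0.    0.    0.001 0.    0.   ]
 [0.    0.003 0.002 0.002 0.001 0.    0.001 0.    0.001]
 [0.001 0.003 0.    0.002 0.    0.    0.001 0.    0.   ]
 [0.002 0.001 0.002 0.003 0.001 0.    0.001 0.    0.001]
 [0.002 0.002 0.002 0.002 0.    0.    0.    0.001 0.002]
 [0.003 0.001 0.001 0.001 0.001 0.    0.003 0.    0.   ]
 [0.001 0.    0.001 0.001 0.001 0.    0.002 0.    0.001]
 [0.    0.    0.003 0.001 0.002 0.    0.002 0.    0.002]
 [0.001 0.    0.001 0.    0.001 0.    0.002 0.    0.   ]
 [0.001 0.004 0.003 0.001 0.002 0.001 0.004 0.    0.   ]
 [0.001 0.003 0.001 0.001 0.001 0.    0.    0.    0.002]
 [0.001 0.002 0.001 0.003 0.    0.    0.001 0.    0.   ]]
```

```bash
cat > ik.py <<'E'
from kin2 import *
kp=np.load("kp.npy")
lo=np.array([-2.96,-.34,-1.41,.24,-1.37,.17,-2.96]);hi=np.array([2.96,2.1,1.46,2.44,4.51,1.92,2.96])
def Rt(t,sg): # sg=+1: x=+lamp y (D1) ; -1: D0
    c,s=np.cos(np.radians(t)),np.sin(np.radians(t)); return np.array([[0,sg*c,s],[sg,0,0],[0,sg*s,-c]])
def solve(l,R,seed):
    T=L2W(l);W=RL@R
    def f(j):
        P,Q=fk(j,kp); return np.r_[(P-T)*5,(Q-W)[:,[0,2]].ravel()]
    s=least_squares(f,np.clip(seed,lo+.03,hi-.03),bounds=(lo+.02,hi-.02)); return s.x,np.abs(s.fun).max()
if __name__=="__main__":
    rng=np.random.default_rng(0)
    for t in (38,42,47):
      for sg in (1,-1):
        sol=[]
        for k in range(40):
            x,e=solve((-36,-59,111),Rt(t,sg),rng.uniform(lo,hi))
            if e<2e-3: sol.append((np.min(np.minimum(x-lo,hi-x)),x))
        sol.sort(key=lambda a:-a[0]); print(t,sg,len(sol)); 
        for m,x in sol[:4]: print("  ",round(m,2),x.round(2))
E
python3 ik.py
```

```text
38 1 22
   0.15 [ 1.    0.67 -1.19  2.29  1.93  0.53 -0.03]
   0.15 [ 1.    0.67 -1.19  2.29  1.93  0.52 -0.03]
   0.15 [ 1.04  0.72 -1.26  2.29  1.91  0.59  0.03]
   0.15 [ 0.88  0.56 -1.02  2.29  2.03  0.41 -0.18]
38 -1 22
   0.13 [ 0.75  0.49 -0.84  2.31  2.2   0.32  2.74]
   0.13 [ 0.71  0.47 -0.8   2.31  2.24  0.31  2.68]
   0.11 [ 0.66  0.45 -0.74  2.31  2.32  0.28  2.59]
   0.08 [ 0.55  0.42 -0.61  2.32  2.48  0.25  2.4 ]
42 1 23
   0.11 [ 1.05  0.75 -1.26  2.33  2.1   0.62 -0.13]
   0.11 [ 1.    0.68 -1.18  2.33  2.16  0.55 -0.23]
   0.11 [ 0.99  0.67 -1.16  2.33  2.17  0.54 -0.25]
   0.1 [ 0.83  0.54 -0.94  2.34  2.37  0.42 -0.53]
42 -1 15
   0.1 [ 0.97  0.65 -1.12  2.34  2.21  0.52  2.84]
   0.1 [ 0.93  0.61 -1.06  2.34  2.26  0.49  2.77]
   0.08 [ 0.55  0.43 -0.59  2.36  2.75  0.35  2.15]
   0.08 [ 0.52  0.43 -0.56  2.36  2.78  0.35  2.1 ]
47 1 21
   0.06 [ 1.01  0.72 -1.18  2.38  2.39  0.63 -0.41]
   0.06 [ 1.    0.71 -1.16  2.38  2.4   0.63 -0.43]
   0.06 [ 1.    0.71 -1.16  2.38  2.4   0.62 -0.43]
   0.06 [ 1.12  0.89 -1.35  2.38  2.25  0.77 -0.17]
47 -1 20
   0.05 [ 1.05  0.77 -1.23  2.39  2.36  0.68  2.8 ]
   0.05 [ 0.93  0.64 -1.05  2.39  2.51  0.58  2.56]
   0.05 [ 0.91  0.63 -1.03  2.39  2.53  0.57  2.53]
   0.02 [ 0.4   0.43 -0.42  2.42  3.03  0.5   1.85]
```

```bash
cat > grid.py <<'E'
from ik import *
seed=np.array([1.0,.67,-1.19,2.2,1.6,.6,.2])
for z in (110,150,190,230):
  for t in (30,36,42):
    row=[]
    for x in (-130,-110,-90,-70,-50,-37):
        best=-1
        for sd in (seed,[.96,.48,-1.21,1.94,.52,1.08,1.17],[.8,.5,-.9,2.3,2.3,.4,-.5]):
            j,e=solve((x,-59,z),Rt(t,1),np.array(sd)); 
            if e<3e-3: best=max(best,np.min(np.minimum(j-lo,hi-j)))
        row.append(round(best,2))
    print(z,t,row)
E
python3 grid.py
python3 - <<'E'
from pose import *
stat()
E
```

```text
110 30 [np.float64(0.05), np.float64(0.09), np.float64(0.13), np.float64(0.17), np.float64(0.2), np.float64(0.2)]
110 36 [-1, np.float64(0.02), np.float64(0.06), np.float64(0.1), np.float64(0.15), np.float64(0.17)]
110 42 [-1, -1, -1, np.float64(0.04), np.float64(0.08), np.float64(0.11)]
150 30 [np.float64(0.09), np.float64(0.12), np.float64(0.16), np.float64(0.2), np.float64(0.23), np.float64(0.23)]
150 36 [-1, np.float64(0.05), np.float64(0.09), np.float64(0.13), np.float64(0.17), np.float64(0.2)]
150 42 [-1, -1, np.float64(0.02), np.float64(0.06), np.float64(0.1), np.float64(0.13)]
190 30 [np.float64(0.09), np.float64(0.1), np.float64(0.12), np.float64(0.15), np.float64(0.17), np.float64(0.18)]
190 36 [np.float64(0.02), np.float64(0.06), np.float64(0.09), np.float64(0.1), np.float64(0.11), np.float64(0.13)]
190 42 [-1, np.float64(0.02), np.float64(0.05), np.float64(0.09), np.float64(0.13), np.float64(0.15)]
230 30 [np.float64(0.16), np.float64(0.17), np.float64(0.18), np.float64(0.2), np.float64(0.24), np.float64(0.25)]
230 36 [np.float64(0.02), np.float64(0.02), np.float64(0.06), np.float64(0.07), np.float64(0.11), np.float64(0.12)]
230 42 [-1, -1, -1, np.float64(0.03), np.float64(0.06), np.float64(0.08)]
lamp TCP [-77.8 -68.1 204.9] zaxis lamp [ 0.613  0.017 -0.79 ] x [ 0.016 -1.    -0.009] F lamp [-0.1  0.8  0.5] w 0.2 t 34.15 j7 [-0.44  0.09  0.55  2.38 -1.37  0.17 -0.09]
```

```bash
python3 -m handwheel '0 4 -8 -8 0 0 0; 0 8 -16 -16 0 0 0; 0 12 -24 -24 0 0 0; 0 16 -30 -32 0 0 0; 0 20 -36 -38 0 0 0; 0 20 -36 -38 0 0 0' | grep force
python3 - <<'E'
from pose import *
stat(); rel((-120,-59,225),D0)
E
```

```text
contact_force: [-0.2, -0.8, 0.2]
lamp TCP [-114.2  -68.7  221.8] zaxis lamp [-0.006  0.009 -1.   ] x [ 0.016 -1.    -0.009] F lamp [-0.3 -0.8  0.2] w 0.1 t 34.9 j7 [-0.67  0.3   0.85  1.97 -0.28  0.99 -1.17]
shift [-9.8  5.6 -3.1] turn [0.4 0.5 0.9]
```

```bash
cat > sim.py <<'E'
from ik import *
def step(j,T,W,vmax=.7*np.array([2.39,2.39,3.14,3.14,3.14,3.14,3.14])/8):
    def f(x):
        P,Q=fk(x,kp); dr=Ro.from_matrix(Q.T@W).as_rotvec(); return np.r_[(P-T)*300,dr*100,(x-j)]
    l=np.maximum(lo,j-vmax);h=np.minimum(hi,j+vmax); l=np.minimum(l,j-1e-6);h=np.maximum(h,j+1e-6)
    return least_squares(f,j,bounds=(l,h),xtol=1e-8,ftol=1e-8).x
def run(j,wps,pr=True,n=3):
    "wps: list of (lamp pos, lamp R, nrows)"
    j=np.array(j,float); P,Q=fk(j,kp)
    for l,R,k in wps:
        T=L2W(l);W=RL@R; P0,Q0=fk(j,kp); dv=Ro.from_matrix(Q0.T@W).as_rotvec()
        for i in range(1,k+1):
            j=step(j,P0+(T-P0)*i/k,Q0@Ro.from_rotvec(dv*i/k).as_matrix())
        j=step(j,T,W); P,Q=fk(j,kp)
        if pr: print(j.round(2),"err mm",(np.linalg.norm(P-T)*1e3).round(1),"deg",np.degrees(np.linalg.norm(Ro.from_matrix(Q.T@W).as_rotvec())).round(1))
    return j
def Rz(a,R): return Ro.from_euler('z',a,degrees=True).as_matrix()@R
if __name__=="__main__":
    print("history: D0->D1 at pack, expect j3 -1.05")
    run([-.09,.4,-.32,2.15,.21,.63,-2.06],[((-157,115,73),Rz(90,D0),9),((-157,115,73),D1,9)])
    print("D1 tilt, expect j3 -1.39 j5 1.66")
    run([.96,.48,-1.21,1.94,.52,1.08,1.17],[((-129,-57,201),Rt(42,1),5)])
    print("now options")
    c=[-.67,.3,.85,1.97,-.28,.99,-1.17]
    j=run(c,[((-120,-59,225),Rz(90,D0),9),((-120,-59,225),D1,9),((-100,-59,170),Rt(15,1),4),((-80,-59,150),Rt(30,1),4),((-60,-59,128),Rt(38,1),4),((-40,-59,110),Rt(41,1),3)])
E
python3 sim.py
```

```text
history: D0->D1 at pack, expect j3 -1.05
[ 0.22  0.47 -0.69  2.13  0.46  0.7  -0.72] err mm 0.0 deg 0.0
[ 0.48  0.61 -1.05  2.11  0.73  0.84  0.61] err mm 0.0 deg 0.0
D1 tilt, expect j3 -1.39 j5 1.66
[ 1.39  0.24 -1.41  2.37  1.13  0.17  0.63] err mm 11.0 deg 4.4
now options
[-0.47  0.23  0.55  1.98 -0.14  0.97  0.22] err mm 0.0 deg 0.0
[-0.27  0.22  0.31  1.96 -0.08  0.97  1.72] err mm 0.0 deg 0.0
[-0.23  0.2   0.27  2.16 -0.16  0.53  1.79] err mm 0.0 deg 0.0
[-0.29  0.21  0.36  2.32 -0.86  0.17  2.5 ] err mm 1.9 deg 0.6
[-0.27  0.26  0.35  2.3  -1.33  0.17  2.96] err mm 20.2 deg 6.1
[-0.18  0.31  0.27  2.25 -1.33  0.17  2.96] err mm 29.6 deg 9.3
```

```bash
cat > sim2.py <<'E'
from sim import *
c=[-.67,.3,.85,1.97,-.28,.99,-1.17]
Rx=lambda a,R: Ro.from_euler('x',a,degrees=True).as_matrix()@R
def final(j): 
    return run(j,[((-80,-59,150),Rt(32,1),4),((-60,-59,128),Rt(38,1),4),((-40,-59,110),Rt(41,1),3)],pr=False)
a=run(c,[((-120,-59,225),Rz(90,D0),9),((-120,-59,225),D1,9)],pr=False)
T,W=L2W((-40,-59,110)),RL@Rt(41,1)
for lean in (-50,-35,-20,20,35,50):
  for z in (190,240):
   for x in (-120,-90):
    j=run(a,[((x,-59,z),Rx(lean,D1),5),((x,-59,z),Rx(lean,Rt(25,1)),4),((-80,-59,max(150,z-50)),Rx(lean/2,Rt(38,1)),4)],pr=False)
    k=final(j); P,Q=fk(k,kp)
    print(lean,z,x,j.round(2),k.round(2),"err",(np.linalg.norm(P-T)*1e3).round(1),np.degrees(np.linalg.norm(Ro.from_matrix(Q.T@W).as_rotvec())).round(1))
E
python3 sim2.py
```

```text
-50 190 -120 [-0.19  0.25 -0.11  2.44  1.89  0.53 -0.27] [ 0.96  0.63 -1.12  2.33  2.16  0.5  -0.27] err 0.0 0.0
-50 190 -90 [-0.27  0.25 -0.02  2.44  1.89  0.51 -0.28] [ 0.94  0.61 -1.08  2.33  2.19  0.48 -0.3 ] err 0.0 0.0
-50 240 -120 [-0.54  0.15  0.27  2.44  1.72  0.44 -0.09] [ 0.95  0.62 -1.1   2.33  2.18  0.49 -0.29] err 0.0 0.0
-50 240 -90 [-0.54  0.15  0.27  2.44  1.72  0.44 -0.09] [ 0.95  0.62 -1.1   2.33  2.18  0.49 -0.29] err 0.0 0.0
-35 190 -120 [-0.12  0.22 -0.09  2.44  2.04  0.38 -0.41] [ 0.95  0.62 -1.1   2.33  2.17  0.49 -0.28] err 0.0 0.0
-35 190 -90 [-0.12  0.22 -0.08  2.44  2.04  0.38 -0.41] [ 0.95  0.62 -1.1   2.33  2.17  0.49 -0.28] err 0.0 0.0
-35 240 -120 [-0.39  0.12  0.2   2.42  1.75  0.3  -0.11] [ 0.99  0.66 -1.16  2.33  2.13  0.53 -0.22] err 0.0 0.0
-35 240 -90 [-0.42  0.12  0.23  2.43  1.75  0.3  -0.12] [ 0.99  0.65 -1.15  2.33  2.14  0.52 -0.23] err 0.0 0.0
-20 190 -120 [ 0.03  0.2  -0.16  2.41  2.09  0.24 -0.46] [ 0.97  0.63 -1.12  2.33  2.16  0.5  -0.26] err 0.0 0.0
-20 190 -90 [-0.06  0.2  -0.07  2.41  2.03  0.22 -0.4 ] [ 0.98  0.65 -1.14  2.33  2.14 
[... 899 characters left out ...]
 0.17  2.96] err 29.6 9.3
35 240 -120 [ 0.56  0.2  -0.35  2.28 -1.32  0.36  2.96] [-0.18  0.31  0.27  2.25 -1.33  0.17  2.96] err 29.6 9.3
35 240 -90 [ 0.58  0.21 -0.37  2.28 -1.31  0.35  2.96] [-0.18  0.31  0.27  2.25 -1.33  0.17  2.96] err 29.6 9.3
50 190 -120 [ 1.13  0.49 -0.95  2.26 -1.19  0.2   2.96] [-0.18  0.31  0.27  2.25 -1.33  0.17  2.96] err 29.6 9.3
50 190 -90 [ 1.05  0.45 -0.85  2.26 -1.21  0.26  2.96] [-0.18  0.31  0.27  2.25 -1.33  0.17  2.96] err 29.6 9.3
50 240 -120 [ 0.72  0.26 -0.44  2.26 -1.32  0.47  2.96] [-0.18  0.31  0.27  2.25 -1.33  0.17  2.96] err 29.6 9.3
50 240 -90 [ 0.67  0.25 -0.39  2.26 -1.32  0.48  2.96] [-0.18  0.31  0.27  2.25 -1.33  0.17  2.96] err 29.6 9.3
```

```bash
python3 -m handwheel '-3 2 -1 0 0 -8 0; -6 4 -2 0 0 -18 0; -10 6 -3 0 0 -28 0; -10 6 -3 0 0 -38 0; -10 6 -3 0 0 -48 0; -10 6 -3 0 0 -58 0; -10 6 -3 0 0 -68 0; -10 6 -3 0 0 -78 0; -10 6 -3 0 0 -88 0' | grep force; python3 -m handwheel '0 0 0 0 0 -10 0; 0 0 0 0 0 -20 0; 0 0 0 0 0 -30 0; 0 0 0 0 0 -40 0; 0 0 0 0 0 -50 0; 0 0 0 0 0 -60 0; 0 0 0 0 0 -70 0; 0 0 0 0 0 -80 0; 0 0 0 0 0 -88 0; 0 0 0 0 0 -91 0; 0 0 0 0 0 -91 0' | grep force
cat > nxt.py <<'E'
from sim import *
from pose import *
import sys
Rx=lambda a,R: Ro.from_euler('x',a,degrees=True).as_matrix()@R
E
python3 - <<'E'
from nxt import *
stat(); rel((-115,-59,205),Rx(-30,D1)); rel((-115,-59,200),Rx(-30,Rt(25,1))); rel((-85,-59,155),Rx(-15,Rt(38,1)))
E
```

```text
contact_force: [-1.1, -0.5, -0.1]
contact_force: [-0.3, -0.1, 0.1]
lamp TCP [-121.9  -59.4  224.1] zaxis lamp [-0.004  0.01  -1.   ] x [0.003 1.    0.01 ] F lamp [-0.3 -0.1  0.1] w -0.3 t 37.4 j7 [-0.24  0.21  0.29  1.97 -0.09  0.98  1.73]
shift [ 0.2  6.9 19.1] turn [ -0.3 -30.6  -0.1]
shift [ 0.2  7.  24.1] turn [-24.7 -30.1  -6.8]
shift [-0.2 37.1 68.9] turn [-38.  -14.9  -5.3]
```

```bash
python3 -m handwheel '0 2 5 0 -8 0 0; 0 4 10 0 -16 0 0; 0 6 15 0 -24 0 0; 0 7 19 0 -30 0 0; 0 7 21 -8 -30 -2 0; 0 7 22 -16 -30 -4 0; 0 7 24 -24 -30 -6.5 0; 0 7 24 -25 -30 -7 0; 0 7 24 -25 -30 -7 0' | grep force
python3 - <<'E'
from nxt import *
stat(); rel((-85,-59,155),Rx(-15,Rt(38,1)))
run(readout.get_obs()["joints"],[((-85,-59,155),Rx(-15,Rt(38,1)),4),((-75,-59,145),Rt(36,1),3),((-60,-59,128),Rt(39,1),3),((-39,-59,108),Rt(41,1),3)])
E
```

```text
contact_force: [-0.4, -0.3, -0.1]
lamp TCP [-115.1  -58.9  200.2] zaxis lamp [ 0.429 -0.451 -0.783] x [-0.002  0.866 -0.5  ] F lamp [-0.4 -0.3 -0.1] w -0.0 t 38.52 j7 [-0.72  0.12  0.38  2.36  1.08  0.62  0.51]
shift [22.5 10.5 48.4] turn [-12.6  12.7   8. ]
[-0.04  0.2  -0.13  2.44  2.05  0.33 -0.42] err mm 0.1 deg 0.0
[ 0.67  0.31 -0.72  2.36  2.18  0.17 -0.47] err mm 3.0 deg 0.9
[ 0.76  0.4  -0.83  2.35  2.31  0.28 -0.54] err mm 0.0 deg 0.0
[ 0.78  0.51 -0.87  2.34  2.39  0.39 -0.57] err mm 0.0 deg 0.0
```

Run:
```python
from nxt import *
rel((-72,-59,160),Rx(-15,Rt(37,1))); rel((-70,-59,148),Rt(37,1))
run(readout.get_obs()["joints"],[((-72,-59,160),Rx(-15,Rt(37,1)),4),((-70,-59,148),Rt(37,1),4),((-60,-59,128),Rt(39,1),3),((-39,-59,108),Rt(41,1),3)])
```

```text
shift [19.9 24.1 50. ] turn [-11.6  12.8   7.9]
shift [25.9 21.4 60.3] turn [-11.4  25.6  15.6]
[-0.31  0.2   0.16  2.42  2.    0.26 -0.38] err mm 0.0 deg 0.0
[ 0.6   0.29 -0.65  2.36  2.4   0.17 -0.69] err mm 3.5 deg 1.0
[ 0.66  0.37 -0.71  2.36  2.46  0.24 -0.72] err mm 0.0 deg 0.0
[ 0.67  0.47 -0.75  2.34  2.52  0.35 -0.74] err mm 0.0 deg 0.0
```

```bash
python3 -m handwheel '5 6 12 -3 3 2 0; 10 12 25 -6 6 4 0; 15 18 38 -9 9 6 0; 20 24 50 -11.5 13 8 0; 20 24 50 -11.5 13 8 0; 22 23 54 -11.5 16 10 0; 24 22 57 -11.5 20 13 0; 26 21 60 -11.5 25.5 15.5 0; 26 21 60 -11.5 25.5 15.5 0; 26 21 60 -11.5 25.5 15.5 0; 26 21 60 -11.5 25.5 15.5 0' | grep force
python3 - <<'E'
from nxt import *
stat(); rel((-60,-59,128),Rt(40,1)); rel((-39,-59,108),Rt(41,1))
run(readout.get_obs()["joints"],[((-60,-59,128),Rt(40,1),3),((-39,-59,108),Rt(41,1),3),((-31,-59,118),Rt(41,1),3)])
f=grab_frame("scene"); save(f,"s15.png",(130,90,330,240),4)
E
```

```text
contact_force: [0.4, 0.1, 0.1]
lamp TCP [-68.9 -59.7 148.9] zaxis lamp [ 0.605 -0.001 -0.796] x [ 0.     1.    -0.001] F lamp [0.4 0.  0.1] w -0.1 t 39.9 j7 [ 0.75  0.32 -0.8   2.34  2.05  0.17 -0.31]
shift [ 0.7 -5.6 22. ] turn [-2.8  0.1  0. ]
shift [ 0.7 -0.9 50.6] turn [-3.8  0.1  0. ]
[ 0.87  0.46 -0.97  2.36  2.24  0.34 -0.44] err mm 0.0 deg 0.0
[ 0.85  0.55 -0.97  2.34  2.29  0.42 -0.45] err mm 0.0 deg 0.0
[ 0.83  0.52 -0.95  2.31  2.26  0.39 -0.43] err mm 0.0 deg 0.0
```

View pics/s15.png

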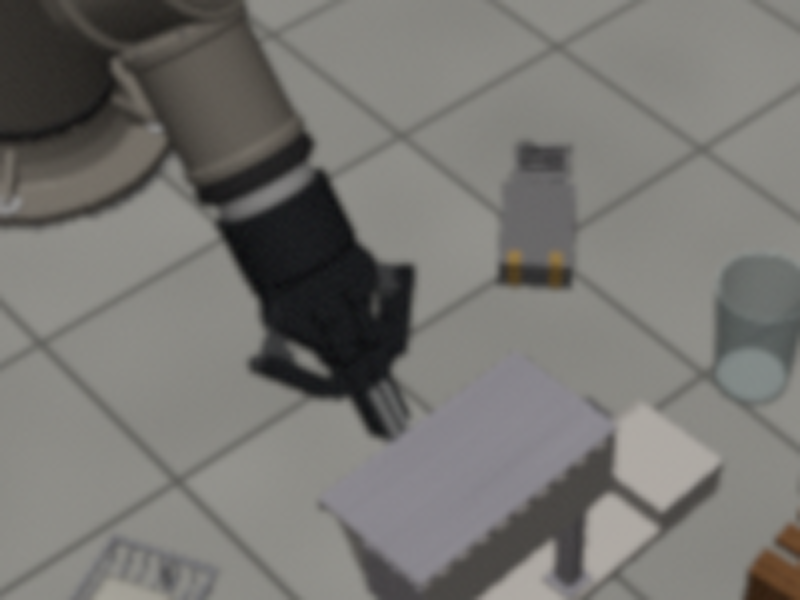

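```bash
python3 -m handwheel '0.5 -3 10 -2 0 0 0; 0.7 -5.5 22 -3 0 0 0; 0.7 -4 32 -3.8 0 0 0; 0.7 -2 42 -3.8 0 0 0; 0.7 -1 50 -3.8 0 0 0; 0.7 -1 50 -3.8 0 0 0; 0.7 -1 50 -3.8 0 0 0' | grep force
python3 - <<'E'
from nxt import *
stat()
f=grab_frame("scene"); save(f,"s16.png",(170,120,310,225),5.5)
E
```

```text
contact_force: [-0.2, 0.5, 0.7]
lamp TCP [-40.5 -57.9 108. ] zaxis lamp [ 0.655 -0.001 -0.756] x [-0.003  1.    -0.004] F lamp [-0.1  0.5  0.7] w -0.0 t 40.83 j7 [ 0.85  0.55 -0.97  2.34  2.29  0.42 -0.44]
```

View pics/s16.png

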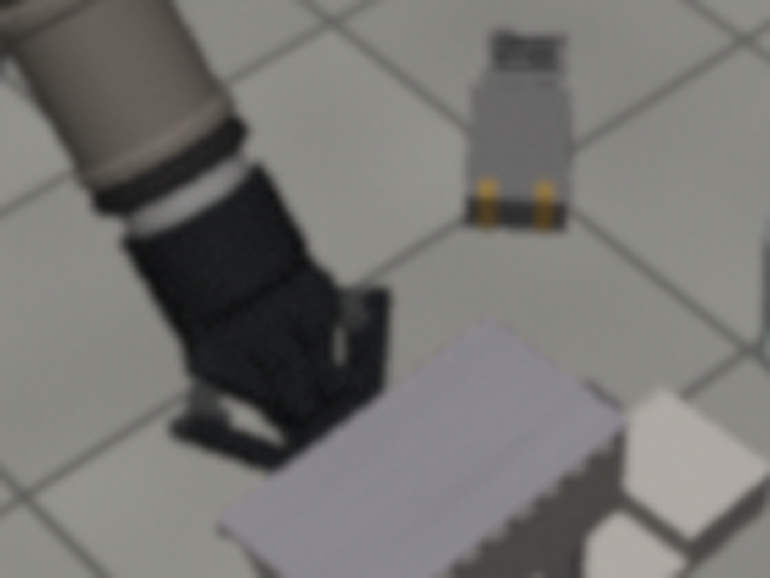

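```bash
python3 -m handwheel '-1 3 0 0 0 0 0; -1 6 0.6 0 0 0 0; -1 6 0.6 0 0 0 0' | grep force; python3 -m handwheel '0 2 0.4 0 0 0 0; 0 2 0.4 0 0 0 0;0 2 0.4 0 0 0 0' | grep force; python3 -c "
from pose import *
stat()"; python3 -m handwheel '0 2 0.4 0 0 0 0; 0 2 0.4 0 0 0 0;0 2 0.4 0 0 0 0' | grep force; python3 -c "
from pose import *
stat()"
```

```text
contact_force: [-0.1, 0.1, 0.0]
contact_force: [0.1, -0.5, 0.4]
lamp TCP [-33.9 -59.1 112.2] zaxis lamp [ 0.655 -0.001 -0.756] x [-0.002  1.    -0.004] F lamp [ 0.1 -0.6  0.4] w 0.4 t 41.62 j7 [ 0.84  0.54 -0.95  2.32  2.27  0.41 -0.43]
contact_force: [-0.3, 0.4, -1.0]
lamp TCP [-32.2 -59.1 113.2] zaxis lamp [ 0.655 -0.001 -0.756] x [-0.002  1.    -0.004] F lamp [-0.3  0.4 -1. ] w -0.2 t 42.0 j7 [ 0.84  0.54 -0.95  2.32  2.27  0.4  -0.42]
```

```bash
for k in 1; do python3 -m handwheel '0 1.5 0.4 0 0 0 0; 0 1.5 0.4 0 0 0 0' | grep force; python3 -m handwheel '0 1.5 0.4 0 0 0 0; 0 1.5 0.4 0 0 0 0' | grep force; python3 -m handwheel '0 1.5 0.4 0 0 0 0; 0 1.5 0.4 0 0 0 0' | grep force; done;  python3 -c "
from pose import *
stat()"
```

```text
contact_force: [-3.8, -0.8, -2.6]
contact_force: [-4.0, -1.3, -5.8]
contact_force: [-3.8, -0.1, -10.3]
lamp TCP [-29.3 -59.  114. ] zaxis lamp [ 0.653 -0.001 -0.758] x [-0.002  1.    -0.003] F lamp [ -3.8   0.2 -10.3] w 0.2 t 42.75 j7 [ 0.83  0.53 -0.94  2.31  2.26  0.39 -0.42]
```

```bash
python3 -m handwheel '0 0.5 1.7 0 0 0 0; 0 0.5 1.7 0 0 0 0' | grep force; python3 -c "
from pose import *
stat()";python3 -m handwheel '0 0.5 1.7 0 0 0 0; 0 0.5 1.7 0 0 0 0' | grep force;  python3 -c "
from pose import *
stat()"
```

```text
contact_force: [-11.5, -1.2, -4.1]
lamp TCP [-28.2 -58.9 113.1] zaxis lamp [ 0.653 -0.001 -0.758] x [-0.003  1.    -0.003] F lamp [-11.6  -0.4  -4.1] w 0.1 t 43.0 j7 [ 0.82  0.54 -0.94  2.31  2.26  0.39 -0.41]
contact_force: [-12.9, -2.0, -3.7]
lamp TCP [-27.3 -58.7 111.9] zaxis lamp [ 0.652 -0.    -0.758] x [-0.003  1.    -0.003] F lamp [-13.   -1.1  -3.7] w -0.1 t 43.25 j7 [ 0.82  0.54 -0.94  2.31  2.26  0.4  -0.41]
```

```bash
python3 -m handwheel '0 1.4 0.6 0 0 0 0; 0 1.4 0.6 0 0 0 0' | grep force; python3 -c "
from pose import *
stat()";python3 -m handwheel '0 1.4 0.6 0 0 0 0; 0 1.4 0.6 0 0 0 0' | grep force;  python3 -c "
from pose import *
stat()"
```

```text
contact_force: [-17.9, -1.3, -1.2]
lamp TCP [-27.  -58.6 111.6] zaxis lamp [ 0.651 -0.    -0.759] x [-0.003  1.    -0.003] F lamp [-18.   -0.1  -1.2] w -0.6 t 43.5 j7 [ 0.82  0.54 -0.93  2.3   2.25  0.39 -0.41]
contact_force: [-20.0, -1.6, -1.0]
lamp TCP [-26.7 -58.5 111.2] zaxis lamp [ 0.649  0.    -0.761] x [-0.003  1.    -0.002] F lamp [-20.1  -0.2  -1. ] w -0.0 t 43.75 j7 [ 0.81  0.54 -0.93  2.3   2.25  0.39 -0.41]
```

```bash
python3 -m handwheel '0 -5 0 0 0 0 0; 0 -12 0 0 0 0 0; 0 -17 0 0 0 0 0; 0 -18 -12 0 0 0 0; 0 -19 -28 1 0 0 0; 0 -20 -45 2 0 0 0; 0 -18 -55 3 0 0 0; 0 -18 -60 3 0 0 0;0 -18 -60 3 0 0 0' | grep force
python3 - <<'E'
from pose import *
stat()
f=grab_frame("top"); save(f,"t20.png",(130,90,400,290),2.9)
g=grab_frame("scene"); save(g,"s20.png",(130,120,380,310),3)
gr=cv2.cvtColor(f["pixels"],cv2.COLOR_RGB2GRAY)
print([[int(a) for a in gr[203:214,u]] for u in (219,222,225)])
E
```

```text
contact_force: [-0.7, 0.3, -0.6]
lamp TCP [-74.9 -59.1 148.4] zaxis lamp [ 0.615 -0.002 -0.788] x [-0.002  1.    -0.005] F lamp [-0.7  0.3 -0.6] w 0.1 t 44.88 j7 [ 0.83  0.33 -0.89  2.36  2.1   0.21 -0.34]
[[104, 106, 108, 116, 116, 119, 144, 156, 158, 158, 160], [109, 110, 110, 112, 114, 111, 132, 150, 157, 160, 159], [111, 106, 106, 114, 116, 116, 135, 152, 157, 159, 159]]
```

View pics/t20.png

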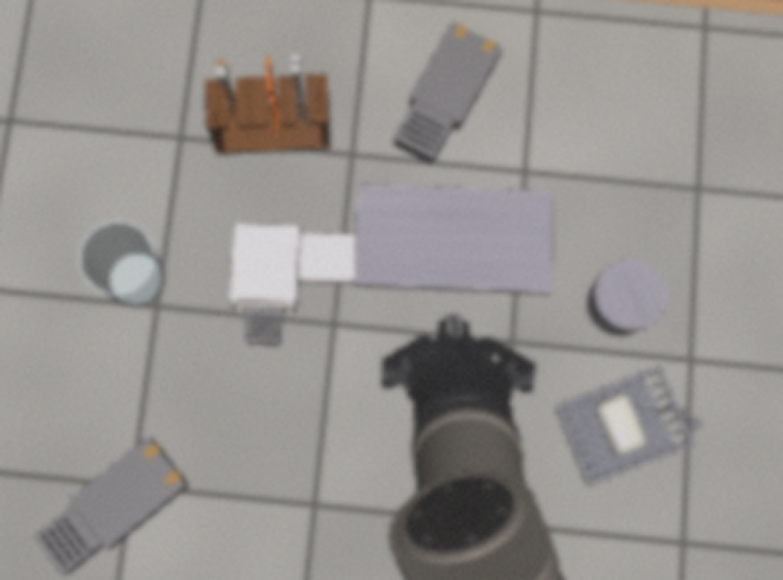

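View pics/s20.png

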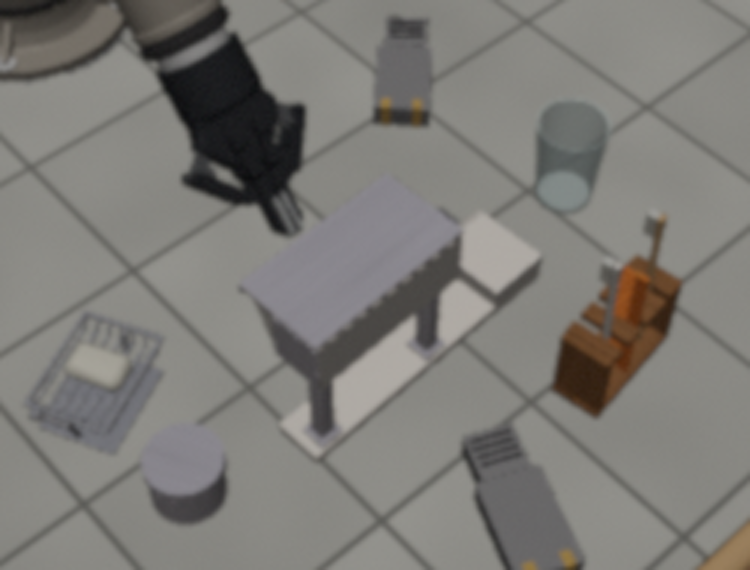

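Run:
```python
from pose import *
print(workorder.hand_in()); stat()
```

```text
the job is handed in; nothing more can be done
None
the job is handed in; nothing more can be done
```

I pulled the pack out of the bay, regripped it by the tail, turned it half a turn and slid it back in contact end first. Then I pressed the lower half of the rocker and handed the job in at about 45 s of the 66 s. `hand_in` gives no verdict, so the result rests on the checks below.

**Pack home:** a push on the tail with closed fingers rose to about 11 N with no movement. In the top picture the tail edge is where a fully home pack should show it, and it did not move afterwards.
- The push put the tail face about 2 mm from nominal, so I took my lamp estimate to be off by that much.
- During insertion the pack seems to have slipped about 5 mm in the fingers, which is why I did the push test.

**Rocker on:** the fingertip travelled about 4 mm in, then stopped firmly at about 20 N. Its position matches the "on" angle to about 1 mm. Neither camera sees the rocker, and no glow showed in the pictures, so I have no visual confirmation.
- Partway through the press I felt about 10 N of downward force, probably finger friction. It went away when I pressed more level.

**Rest of the scene:** the last pictures show the tumbler, tin, brush stand and soap rack standing where they were. The arm was clear, with no contact force beyond about 1 N.

**Lost time:** the first two tries at tilting the finger ran into joint limits in free air. I worked out another way round before the press.

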